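# Bring the forming arm through its balance point and set it down

### The arm

A 6-joint arm with a two-finger parallel gripper is mounted at the origin on the work surface. World frame = base frame: x ahead of the robot, y to its left, z up, the work surface at z = 0. Lengths are in mm, angles in rad, forces in N, time in s.
With the tool pointing down it reaches from about 350 to 950 mm from the base axis. Payload 17.4 kg.
Tool frame: the origin (TCP) lies at the very end of the fingers, on their centre line; the grasp point (between the pads) lies 19 mm behind it; z points along the fingers, y is the line along which they close (so a half turn about z gives the same grasp; the last joint's range is limited). The gripper opens to 93 mm and grips with 3 to 60 N. Pads are 15 mm wide; open, the fingers measure 128 mm over their backs; the gripper's body (75 mm by 188 mm) begins 65 mm behind the grasp point.
Start: joints at [-1.357, 0.116, 1.442, -0, 1.584, -0.038], TCP at [168.165, -653.722, 218.646] pointing down, gripper open.
Joint ranges: [-2.83, 2.83], [-0.83, 2.19], [0.07, 2.5], [-1.14, 4.28], [0.01, 3], [-2.97, 2.97]. Speed limits (rad/s): [1.89, 1.89, 2.22, 3.14, 3.14, 3.14].

### API

Orientations are given as a rotation vector (axis times angle).
In Python, from bench import env gives the robot as it stands.
- The arm moves only by the tool arm_command, never from a script. Its argument "targets" is a list of rows, each an object of numbers: "dx", "dy", "dz": the shift along the world's x, y, z each as a share of 1 m, from -1 to 1; "twist": the turn about the world's z as a share of 90 degrees, from -1 to 1. A call has 1 to 5 rows; each row is the pose to reach, as a shift and turn from the pose commanded when the call began; what a row does not reach only later rows make up. A row lasts 1/12 s, in which the tool goes at most 41.7 mm and 7.16 degrees, less where a joint would pass 70% of its speed; a pose out of reach is approached as far as the arm can. A call with a number of a shift or a turn outside -1 to 1 is refused whole. A call with a gripper value outside its range is refused whole. "claw" is the closure, from -1 (fully open) to 1 (shut), set as the call begins (left out, the last holds). The fingers move at their own pace and stop on an object; "squeeze" is the grip in N (left out, the last holds). Time passes only in rows, so rows that repeat a pose let the fingers close. It gives the time, the measured TCP pose, the force, the opening and the grip force at its end, in the units of the state.
- env.read_state(): the state, without advancing time (a new reading comes with each control period).
- env.get_image(name): name is "scene" or "top" or "wrist"; returns a dict with "image" (480x640x3 uint8, blue, green, red), "fovy" (degrees; the focal length in pixels is half the picture's height over the tangent of half this angle, whatever the lens; pixels are square), "cx", "cy" (the principal point, pixels), "origin" and "attitude" of the camera in the world; the wrist camera has in their place "tool_from_camera" (4x4, takes a point from camera to tool coordinates, whose origin is the TCP and whose axes are the flange's). Camera axes: x right, y down, z forward; pixel columns grow to the right and rows downward; lengths in mm; the calibration is good to about 2 mm. A picture is of the moment at which its call begins: read the wrist's pose just before it. There is no depth.
- env.job_done(): hands the job in; it is judged then, once.
The state is a dict: "t": time; "joints": joint angles; "joint_velocities": joint speeds; "joint_efforts": joint torques, N m; "eef_pos": TCP position; "eef_rot": TCP orientation; "contact_force": force on the tool from outside, world axes, zero at the start; "torque": the same for the moment, N m; "finger_gap": finger opening in mm; "grasp_force": force on a finger pad.
Only numpy, scipy, OpenCV 4.12 (cv2) and the standard library are available. Lean on these libraries where they do the work, as an engineer would, in place of code of your own. Each camera call takes 0.05 s, during which the arm holds its last target. There are 200 camera calls.

### The job

Use the orange hand lever to swing the heavy pottery forming arm off its back rest to the middle, and keep it there nearly still, its red pointer inside the green sector, for five seconds while the forming head is inspected. Then ease it on over and down onto its front rest without a bump at either rest, and let go of the lever. Move the forming arm only by the lever, and leave the pots and the bowl where they stand.

Things in the scene. Friction and masses are not known exactly. Their poses are not given: they have to be found in the camera images.
- stand: Green cast stand, fixed on the table: base plate 200 x 560 x 20 mm (x, y, z), two bearing posts 200 mm high. Origin on the table under the pivot. z is up, x is the pivot axis (at yaw 0 away from the robot; yaw up to 0.3 either way). The forming head's side is -y (below it a bare plaster bat on a wheel head, top at 38 mm); the counterweight and the back rest are at +y.
- pivot (a point): Point on the common pivot axis of forming arm and lever, 170 mm above the stand's origin.
- boom (a joint): Angle (rad) of the heavy blue forming arm: 0 = tipped on its back rest, 0.4 = level with the pointer upright, in balance, 0.8 = on the front rest, head down; 0 and 0.8 are hard stops. It grows by turning about the stand's +x: the head goes down, upper parts go to the stand's -y. Almost no friction (0.003 N m; damping 0.015 N m s/rad). A rest is met without a bump below about 0.25 rad/s.
- beam: The forming arm itself, a see-saw; not to be touched. Origin on the pivot. Beam 440 mm, 1.5 kg head and 1.5 kg counterweight 210 mm to either side; 4.0 kg in all (nominal; true mass 0.9 to 1.25 times that, inertia likewise). Inertia about the pivot 0.155 kg m2; centre of mass 23 mm above the pivot when level, so it is top-heavy: gravity torque 0.9 N m x sin(angle - 0.4), away from 0.4.
- pointer (a point): Tip of the red pointer on the forming arm, 140 mm above the pivot axis when level, 112 mm along the stand's x. Before it stands a dial arc of radius 128 mm: green within 0.1 rad of upright, then white, red at the ends. Nearly still in the green: pointer within 0.1 rad of upright and slower than 0.15 rad/s.
- head (a point): Middle of the underside of the aluminium forming head (84 mm across, 50 mm high) on the forming arm. It stops just above the plaster bat at the front rest.
- lever (a joint): Angle (rad) of the hand lever relative to the forming arm, same sense; stops at -0.9 and 0.9. A soft torsion spring, 0.55 N m/rad (0.02 N m s/rad), couples them: the forming arm feels +0.55 x this angle. The spring is weaker than the tipping torque, so holding the lever still does not keep it in the middle. Lever's angle from upright to the stand's -y = boom - 0.4 + lever. Lever 0.3 kg, balanced.
- grip (a point): Grip point of the lever's orange handle: a round bar, 22 mm thick, 100 mm long, parallel to the stand's x, on the robot's side; free 40 mm to either side of the point. The point is 150 mm from the pivot axis and at -135 mm along the stand's x. Grip from above, fingers closing along the stand's y; it can turn between the fingers. Its x is along the bar, its z away from the pivot.
- pot1: Cream bisque pot, 74 mm in diameter, 78 mm high, origin under its centre. Leave alone.
- pot2: Second cream bisque pot, same size. Leave alone.
- bowl: White bowl, 110 mm in diameter, 60 mm high, origin under its centre. Leave alone.

How it is judged:
By the outcome, as a careful person would: the job done as asked, in the order asked, and still so for the second after the job is handed in, with the robot touching nothing.
It also fails if it takes over 58 s, if anything falls off the work surface, if the arm or the gripper's body presses on something with over 40 N, if the wrist force passes 120 N, or if a joint passes its speed limit or range.

## Working session

There is one attempt and no reset: what is moved stays moved. The work goes in short steps, Python scripts to look and compute and a tool call to move; the robot and the scene stay as the last step left them, time stands still between calls to the robot, and variables do not carry over. Pictures are saved under pics/ and viewed, at most 10 in all, crops included, and the job is handed in when it is done.

Besides the shell and the picture viewer there is one more tool, called after "Request:" in YAML: its name, and indented under it one key for each argument. arm_command: Moves the arm, as the interface text tells. Its arguments: {"type":"object","properties":{"targets":{"type":"array"},"claw":{"type":"number"},"squeeze":{"type":"number"}},"required":["targets"]}

```bash
mkdir -p pics; ls; python3 - <<'E'
from bench import env
import cv2
s=env.read_state();print(s)
for n in("scene","top"):
    d=env.get_image(n);cv2.imwrite(f"pics/{n}0.png",d["image"]);print(n,{k:v for k,v in d.items() if k!="image"})
E
```

```text
pics
{'t': 0.0, 'joints': array([-1.35679358e+00,  1.16457951e-01,  1.44228766e+00, -5.42249793e-06,
        1.58398812e+00, -3.78011569e-02]), 'joint_velocities': array([-1.34644371e-04, -6.21669031e-04, -2.27354958e-05,  3.94273600e-04,
        1.01638289e-03,  8.49480824e-04]), 'joint_efforts': array([-5.11352060e-03, -7.21280622e+01, -6.22612238e+01,  7.76784704e-02,
        2.37730122e-02, -6.18573745e-05]), 'eef_pos': array([ 168.12103986, -653.50866738,  217.91017508]), 'eef_rot': array([-3.11559918e+00, -3.94345745e-01,  1.66132293e-04]), 'contact_force': array([0.688811  , 0.50362876, 0.15522821]), 'torque': array([-0.00444979,  0.02644566, -0.05858433]), 'grasp_force': 0.0, 'finger_gap': 92.87859623644538}
scene {'fovy': 43.91070177780847, 'cx': 325.0863345426658, 'cy': 232.5268899054748, 'origin': array([1139.63400513, 1091.86472129, 1436.01691771]), 'attitude': array([-0.68803394, -2.6454448 ,  1.10473458])}
top {'fovy': 46.96966501594719, 'cx': 318.8021046656686, 'cy': 246.10510410322146, 'origin': array([ 220.54908969,   11.39434924, 1569.0611598 ]), 'attitude': array([-2.08381232,  2.12454996, -0.24717151])}
```

View pics/scene0.png

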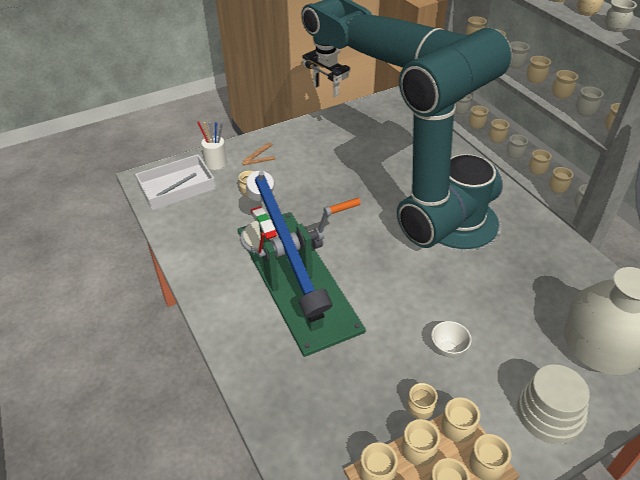

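View pics/top0.png

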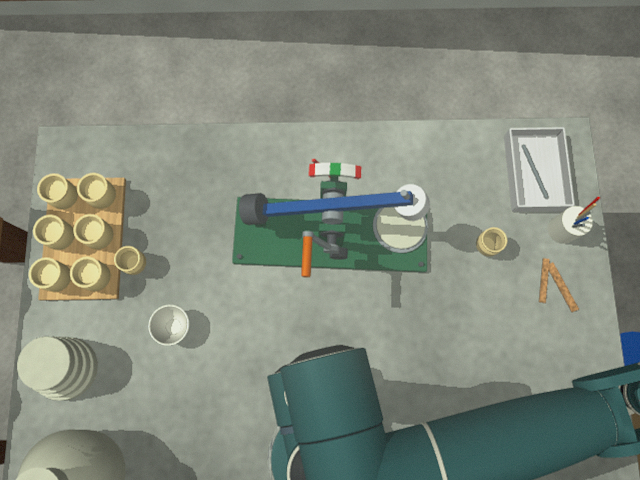

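Top view: up is +x, right is -y. The stand base corners are near (236,197), (430,270) and (233,263), the orange handle runs from (307,233) to (306,276), and the pointer tip is near (313,162). I'll enlarge both views.

```bash
python3 - <<'E'
import cv2
a=cv2.imread("pics/top0.png")[145:290,225:440];cv2.imwrite("pics/topc.png",cv2.resize(a,None,fx=3.7,fy=3.7,interpolation=cv2.INTER_CUBIC))
a=cv2.imread("pics/scene0.png")[165:360,220:380];cv2.imwrite("pics/scenec.png",cv2.resize(a,None,fx=3,fy=3,interpolation=cv2.INTER_CUBIC))
E
```

```text
(no output)
```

View pics/topc.png

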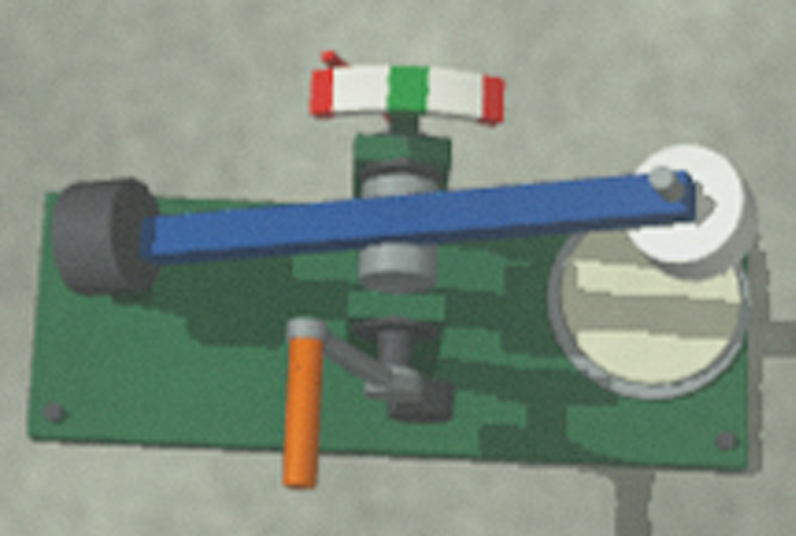

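View pics/scenec.png

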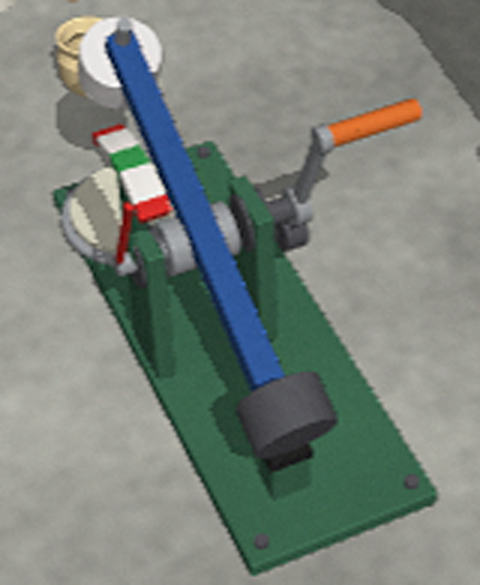

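The enlarged crops show the plate corners, both bar ends and the pointer tip clearly. I'll fit the stand pose from them.

```bash
cat >h.py <<'E'
import numpy as np
from scipy.spatial.transform import Rotation as R
CAM={"scene":(43.91070177780847,325.0863,232.5269,[1139.634,1091.8647,1436.0169],[-0.68803394,-2.6454448,1.10473458]),
"top":(46.96966501594719,318.8021,246.1051,[220.549,11.3943,1569.0612],[-2.08381232,2.12454996,-0.24717151])}
def proj(c,p):
    f,cx,cy,o,a=CAM[c];q=R.from_rotvec(a).as_matrix().T@(np.array(p)-o)
    F=240/np.tan(np.radians(f/2));return np.array([cx+F*q[0]/q[2],cy+F*q[1]/q[2]])
def world(s,p):
    c,n=np.cos(s[2]),np.sin(s[2]);return np.array([s[0]+c*p[0]-n*p[1],s[1]+n*p[0]+c*p[1],p[2]])
def rot(phi,x,r):return [x,-r*np.sin(phi),170+r*np.cos(phi)]
E
cat >fit.py <<'E'
from h import *
from scipy.optimize import least_squares
T=lambda u,v:("top",np.array([u/3.7+225-.36,v/3.7+145-.36]))
S=lambda u,v:("scene",np.array([u/3+220-.33,v/3+165-.33]))
obs=[(T(30,436),0,[-100,280,20]),(T(746,467),0,[-100,-280,20]),(T(45,192),0,[100,280,20]),
(S(436,496),0,[-100,280,20]),(S(252,570),0,[100,280,20]),(S(53,190),0,[100,-280,20]),
(T(300,486),1,(-185,150)),(T(304,337),1,(-85,150)),(S(420,110),1,(-185,150)),(S(329,135),1,(-85,150)),
(T(328,56),2,(112,140)),(S(127,208),2,(112,140))]
def res(q):
    o=[]
    for (c,uv),k,p in obs:
        l=p if k==0 else rot(q[2+k],*p)
        o.append(proj(c,world(q[:3],l))-uv)
    return np.concatenate(o)
r=least_squares(res,[500,0,0,-.4,-.4],loss="soft_l1",x_scale=[100,100,.1,.1,.1])
print(r.x.round(4));print(r.fun.reshape(-1,2).round(1))
print(world(r.x,rot(r.x[3],-135,150)), world(r.x,[0,0,170]))
E
python3 fit.py
```

```text
[ 6.169243e+02 -3.755700e+01 -6.500000e-02 -3.961000e-01 -3.950000e-01]
[[-1.6 -0.1]
 [ 0.9  0.4]
 [-0.2 -0.9]
 [ 0.8 -0.4]
 [-0.8  0. ]
 [-1.1  0.6]
 [-0.3  2.2]
 [ 0.7  0.6]
 [ 0.4 -0.4]
 [-0.9  1.5]
 [-0.1 -0.5]
 [ 0.2 -0.1]]
[485.96831131  28.95748765 308.3883785 ] [616.92430816 -37.55704898 170.        ]
```

The fit is good: lever at rest (φ ≈ -0.4), pivot at (617,-38,170), grip point at (486,29,308). I'll approach above the handle with a twist of -0.2.

Request:
arm_command:
  targets:
    - {"dx": 0, "dy": 0, "dz": 0.04, "twist": -0.05}
    - {"dx": 0.0, "dy": 0.01, "dz": 0.08, "twist": -0.1}
    - {"dx": 0.01, "dy": 0.03, "dz": 0.115, "twist": -0.15}
    - {"dx": 0.02, "dy": 0.055, "dz": 0.145, "twist": -0.2}
    - {"dx": 0.035, "dy": 0.09, "dz": 0.16, "twist": -0.2}
  claw: -1

```text
t: 0.52
eef_pos: [202.8, -563.8, 381.8]
eef_rot: [3.137, -0.109, 0.001]
contact_force: [0.5, -0.2, 0.2]
finger_gap: 93.1
grasp_force: 0.0
```

Request:
arm_command:
  targets:
    - {"dx": 0.017, "dy": 0.036, "dz": 0.005}
    - {"dx": 0.034, "dy": 0.072, "dz": 0.01}
    - {"dx": 0.052, "dy": 0.108, "dz": 0.02}
    - {"dx": 0.069, "dy": 0.144, "dz": 0.02}
    - {"dx": 0.086, "dy": 0.18, "dz": 0.02}

```text
schema error: expected keys dx, dy, dz, twist
```

Request:
arm_command:
  targets:
    - {"dx": 0.017, "dy": 0.036, "dz": 0}
    - {"dx": 0.034, "dy": 0.072, "dz": 0}
    - {"dx": 0.052, "dy": 0.108, "dz": 0}
    - {"dx": 0.069, "dy": 0.144, "dz": 0}
    - {"dx": 0.086, "dy": 0.18, "dz": 0}

```text
schema error: expected keys dx, dy, dz, twist
```

Request:
arm_command:
  targets:
    - {"dx": 0.017, "dy": 0.036, "dz": 0}
    - {"dx": 0.034, "dy": 0.072, "dz": 0}
    - {"dx": 0.052, "dy": 0.108, "dz": 0}
    - {"dx": 0.069, "dy": 0.144, "dz": 0}
    - {"dx": 0.082, "dy": 0.172, "dz": 0}

```text
schema error: expected keys dx, dy, dz, twist
```

Request:
arm_command:
  targets:
    - {"dx": 0.017, "dy": 0.036, "dz": 0.005, "twist": 0}
    - {"dx": 0.034, "dy": 0.072, "dz": 0.01, "twist": 0}
    - {"dx": 0.052, "dy": 0.108, "dz": 0.02, "twist": 0}
    - {"dx": 0.069, "dy": 0.144, "dz": 0.02, "twist": 0}
    - {"dx": 0.086, "dy": 0.18, "dz": 0.02, "twist": 0}

```text
t: 0.93
eef_pos: [289.5, -382.0, 398.9]
eef_rot: [3.14, -0.099, 0.001]
contact_force: [1.2, 0.0, 0.3]
finger_gap: 93.4
grasp_force: 0.0
```

Request:
arm_command:
  targets:
    - {"dx": 0.017, "dy": 0.036, "dz": 0, "twist": 0}
    - {"dx": 0.034, "dy": 0.072, "dz": 0, "twist": 0}
    - {"dx": 0.052, "dy": 0.108, "dz": 0, "twist": 0}
    - {"dx": 0.069, "dy": 0.144, "dz": 0, "twist": 0}
    - {"dx": 0.086, "dy": 0.18, "dz": 0, "twist": 0}

```text
t: 1.35
eef_pos: [375.3, -201.8, 398.6]
eef_rot: [3.14, -0.099, 0.0]
contact_force: [0.4, -0.5, -0.5]
finger_gap: 93.0
grasp_force: 0.0
```

Request:
arm_command:
  targets:
    - {"dx": 0.017, "dy": 0.036, "dz": 0, "twist": 0}
    - {"dx": 0.034, "dy": 0.072, "dz": 0, "twist": 0}
    - {"dx": 0.052, "dy": 0.108, "dz": 0, "twist": 0}
    - {"dx": 0.069, "dy": 0.144, "dz": 0, "twist": 0}
    - {"dx": 0.082, "dy": 0.172, "dz": 0, "twist": 0}

```text
t: 1.77
eef_pos: [457.7, -29.0, 398.4]
eef_rot: [-3.14, 0.096, 0.0]
contact_force: [0.8, -0.7, 1.0]
finger_gap: 93.3
grasp_force: 0.0
```

Request:
arm_command:
  targets:
    - {"dx": 0.016, "dy": 0.034, "dz": 0, "twist": 0}
    - {"dx": 0.029, "dy": 0.059, "dz": 0, "twist": 0}
    - {"dx": 0.029, "dy": 0.059, "dz": 0, "twist": 0}

```text
t: 2.02
eef_pos: [487.4, 30.9, 397.5]
eef_rot: [-3.139, 0.092, 0.003]
contact_force: [0.0, 0.3, -0.9]
finger_gap: 92.8
grasp_force: 0.0
```

Request:
arm_command:
  targets:
    - {"dx": 0, "dy": 0, "dz": -0.03, "twist": 0}
    - {"dx": 0, "dy": 0, "dz": -0.06, "twist": 0}
    - {"dx": 0, "dy": 0, "dz": -0.085, "twist": 0}
    - {"dx": 0, "dy": 0, "dz": -0.1, "twist": 0}
    - {"dx": 0, "dy": 0, "dz": -0.109, "twist": 0}

```text
t: 2.43
eef_pos: [485.5, 27.0, 287.3]
eef_rot: [3.14, -0.098, -0.004]
contact_force: [-0.3, 0.2, 0.9]
finger_gap: 93.4
grasp_force: 0.0
```

```bash
python3 - <<'E'
from bench import env
import cv2
s=env.read_state();print(s["t"],s["eef_pos"],s["contact_force"])
a=env.get_image("scene")["image"];cv2.imwrite("pics/s1.png",a)
cv2.imwrite("pics/s1c.png",cv2.resize(a[150:350,220:400],None,fx=3,fy=3,interpolation=cv2.INTER_CUBIC))
print(env.read_state()["t"])
E
```

```text
2.4333 [485.49347536  27.00071125 287.27469901] [-0.28234463  0.24955772  0.88902736]
2.4833
```

View pics/s1c.png

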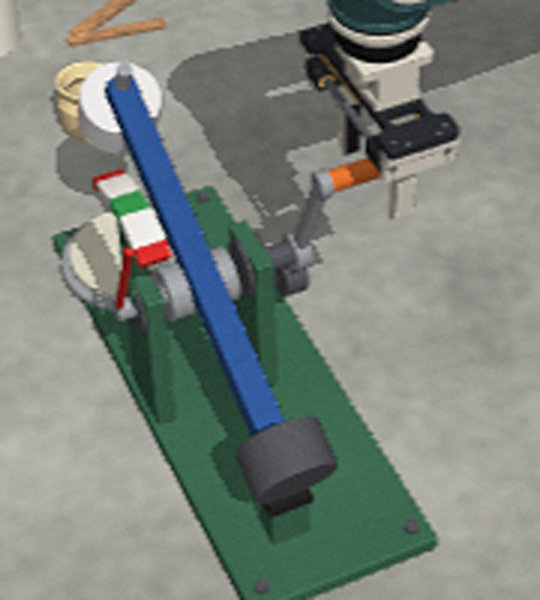

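The handle sits between the fingers, the beam is clear of the robot and visible to the scene camera. I'll close the grip, and write a beam-angle measurement, estimator and planner.

Request:
arm_command:
  targets:
    - {"dx": 0, "dy": 0.001, "dz": 0, "twist": 0}
    - {"dx": 0, "dy": 0.002, "dz": 0, "twist": 0}
    - {"dx": 0, "dy": 0.002, "dz": 0, "twist": 0}
    - {"dx": 0, "dy": 0.002, "dz": 0, "twist": 0}
    - {"dx": 0, "dy": 0.002, "dz": 0, "twist": 0}
  claw: 1
  squeeze: 25

```text
t: 2.9
eef_pos: [486.3, 29.3, 290.4]
eef_rot: [-3.14, 0.098, -0.001]
contact_force: [0.2, -0.8, -0.8]
finger_gap: 64.4
grasp_force: 0.0
```

```bash
cat >c.py <<'E'
import sys,os,pickle,cv2
from h import *
from bench import env
ST=np.array([616.924,-37.557,-.065]);CMD0=np.array([486.165,29.278,289.646])
kS=.55;rng=np.random.default_rng(os.getpid())
def tcp(phi):   # TCP for lever angle phi
    p=world(ST,rot(phi,-135,150));p[2]-=19;return p
OFF=CMD0-tcp(-.4)
def phi_of(p):
    q=np.array(p)-OFF-tcp(0)+[0,0,150];return np.arctan2(-(q[1]*np.cos(ST[2])-q[0]*np.sin(ST[2])),q[2])
def lineang(im):
    b=im.astype(int);m=((b[...,0]>90)&(b[...,0]>b[...,1]*1.4)&(b[...,0]>b[...,2]*1.8)).astype(np.uint8)
    m[:165]=0;m[350:]=0;m[:,:225]=0;m[:,380:]=0
    n,l,s,_=cv2.connectedComponentsWithStats(m);k=1+s[1:,4].argmax();v,u=np.nonzero(l==k)
    d=cv2.fitLine(np.c_[u,v].astype(np.float32),cv2.DIST_L2,0,.01,.01).ravel();return np.arctan2(abs(d[1]),d[0]*np.sign(d[1])),len(u)
def model(psi):
    c,s=np.cos(psi),np.sin(psi)
    a=proj("scene",world(ST,[0,-200*c,170-200*s]));b=proj("scene",world(ST,[0,200*c,170+200*s]));d=b-a
    return np.arctan2(d[1],d[0])
G=np.linspace(-.6,.6,61);M=np.array([model(g) for g in G])
def psi_of(a,off):
    o=np.argsort(M);return np.interp(a-off,M[o],G[o])
def step(P,phi,dphi,dt):   # P columns psi, omega, m, bias
    psi,w,m,b=P;l=phi+b-psi
    t=.9*m*np.sin(psi)+kS*l+.02*(dphi-w)-.015*w-.003*np.tanh(w/.01)
    w=w+t/(.155*m)*dt;psi=psi+w*dt
    w=np.where((psi<=-.4)&(w<0)|(psi>=.4)&(w>0),0,w);return np.array([np.clip(psi,-.4,.4),w,m,b])
def mj(r,t):
    t0,T,a,b=r;s=np.clip((t-t0)/T,0,1);d=b-a
    return a+d*(10*s**3-15*s**4+6*s**5),d/T*(30*s**2-60*s**3+30*s**4),d/T**2*(60*s-180*s**2+120*s**3)
def main():
    f="st.pkl"
    if os.path.exists(f):D=pickle.load(open(f,"rb"))
    else:
        N=6000;im=cv2.imread("pics/s1.png");a,n=lineang(im)
        D=dict(off=a-model(-.4),P=np.array([np.full(N,-.4),np.zeros(N),rng.uniform(.88,1.27,N),rng.normal(0,.012,N)]),
          t=env.read_state()["t"],kn=[(0,-.4)],ref=(0,1,-.4,-.4),cmd=CMD0)
    for _ in range(2):
        s=env.read_state();im=env.get_image("scene")["image"];a,n=lineang(im);z=psi_of(a,D["off"])
        T=[k[0] for k in D["kn"]];F=[k[1] for k in D["kn"]]
        t=D["t"];dt=1/240
        while t<s["t"]-1e-4:
            h=min(dt,s["t"]-t);p0,p1=np.interp([t,t+h],T,F)
            D["P"]=step(D["P"],p0,(p1-p0)/h,h);t+=h
            D["P"][1]+=rng.normal(0,.02*np.sqrt(h),D["P"].shape[1])*(abs(D["P"][0])<.4)
        D["t"]=s["t"]
        w=np.exp(-.5*((D["P"][0]-z)/.007)**2)+1e-9;w/=w.sum()
        N=len(w);i=np.searchsorted(np.cumsum(w),(np.arange(N)+rng.random())/N).clip(0,N-1);P=D["P"][:,i]
        P+=rng.normal(0,1,P.shape)*np.array([[.001],[.004],[.006],[.001]])
        P[0]=P[0].clip(-.4,.4);P[2]=P[2].clip(.86,1.3);D["P"]=P
        mu,sd=P.mean(1),P.std(1)
        print("t %.2f z %.3f n %d est"%(s["t"],z,n),mu.round(3),"sd",sd.round(3),"phi %.3f cmd %.3f"%(phi_of(s["eef_pos"]),F[-1]))
    print("F",s["contact_force"].round(1),"grip",round(s["grasp_force"]),s["finger_gap"].round(1),(s["eef_pos"]-D["cmd"]).round(1))
    now=env.read_state()["t"];phi=D["kn"][-1][1];D["kn"]=[(now,phi)]
    a=sys.argv[1:]
    if a and a[0]=="go":D["ref"]=(now,float(a[2]),mj(D["ref"],now)[0] if len(a)<4 else float(a[3]),float(a[1]))
    x=mu.copy();x=step(x,phi,0,.05)
    path=[float(v) for v in a[1:]] if a and a[0]=="phi" else None
    rows=[];last=phi;out=[]
    for i in range(5):
        te=now+(i+1)/12
        if path:new=path[i]
        else:
            r,v,ac=mj(D["ref"],te);m,b=x[2],x[3]
            acc=ac+4.5*(v-x[1])+5*(r-x[0])
            new=x[0]-b+(.155*m*acc-.9*m*np.sin(x[0])+.015*x[1])/kS
            new=np.clip(new,x[0]-.82,x[0]+.82);new=np.clip(new,last-.16,last+.16)
        q=(tcp(new)+OFF-D["cmd"])/1000;q=q.round(3);rows.append(q)
        new=phi_of(D["cmd"]+q*1000);out.append(new)
        for j in range(20):x=step(x,last+(new-last)*(j+1)/20,(new-last)*12,1/240)
        last=new;D["kn"].append((te,new))
    D["cmd"]=D["cmd"]+rows[-1]*1000
    print("phi",np.round(out,3),"pred",x.round(3)[:2],"ref",np.round(mj(D["ref"],te)[:2],3))
    print("["+", ".join('{"dx": %.3f, "dy": %.3f, "dz": %.3f, "twist": 0}'%tuple(q) for q in rows)+"]")
    pickle.dump(D,open(f,"wb"))
main()
E
python3 c.py phi -.35 -.28 -.2 -.12 -.05
```

```text
t 2.90 z -0.400 n 1240 est [-0.4    0.     1.074 -0.   ] sd [0.001 0.004 0.111 0.012] phi -0.398 cmd -0.400
t 2.95 z -0.399 n 1243 est [-0.4   -0.     1.074 -0.   ] sd [0.001 0.006 0.112 0.012] phi -0.399 cmd -0.400Traceback (most recent call last):
  File "c.py", line 76, in <module>
    main()
    ~~~~^^
  File "c.py", line 53, in main
    print("F",s["contact_force"].round(1),"grip",round(s["grasp_force"]),s["finger_gap"].round(1),(s["eef_pos"]-D["cmd"]).round(1))
                                                                         ^^^^^^^^^^^^^^^^^^^^^
AttributeError: 'float' object has no attribute 'round'
```

Request:
arm_command:
  targets:
    - {"dx": 0, "dy": 0, "dz": 0, "twist": 0}
    - {"dx": 0, "dy": 0, "dz": 0, "twist": 0}
    - {"dx": 0, "dy": 0, "dz": 0, "twist": 0}
    - {"dx": 0, "dy": 0, "dz": 0, "twist": 0}
    - {"dx": 0, "dy": 0, "dz": 0, "twist": 0}

```text
t: 3.42
eef_pos: [486.2, 29.3, 289.6]
eef_rot: [3.14, -0.098, -0.0]
contact_force: [-0.6, -0.3, -0.5]
finger_gap: 23.0
grasp_force: 0.0
```

Request:
arm_command:
  targets:
    - {"dx": 0, "dy": 0, "dz": 0, "twist": 0}
    - {"dx": 0, "dy": 0, "dz": 0, "twist": 0}
    - {"dx": 0, "dy": 0, "dz": 0, "twist": 0}
    - {"dx": 0, "dy": 0, "dz": 0, "twist": 0}
    - {"dx": 0, "dy": 0, "dz": 0, "twist": 0}

```text
t: 3.83
eef_pos: [486.2, 29.3, 289.6]
eef_rot: [-3.14, 0.098, 0.0]
contact_force: [0.0, 0.1, 0.1]
finger_gap: 21.6
grasp_force: 25.0
```

```bash
sed -i 's/s\["finger_gap"\].round(1)/round(float(s["finger_gap"]),1)/' c.py; python3 c.py phi -.35 -.28 -.2 -.12 -.05
```

```text
t 3.83 z -0.400 n 1241 est [-0.4    0.     1.076 -0.   ] sd [0.001 0.004 0.113 0.012] phi -0.400 cmd -0.400
t 3.88 z -0.400 n 1241 est [-0.4   -0.     1.075 -0.   ] sd [0.001 0.006 0.113 0.012] phi -0.400 cmd -0.400
F [ 0.1  0.1 -1.1] grip 25 21.5 [ 0. -0.  0.]
phi [-0.349 -0.28  -0.197 -0.122 -0.049] pred [-0.4  0. ] ref [-0.4  0. ]
[{"dx": -0.000, "dy": -0.007, "dz": 0.003, "twist": 0}, {"dx": -0.001, "dy": -0.017, "dz": 0.006, "twist": 0}, {"dx": -0.002, "dy": -0.029, "dz": 0.009, "twist": 0}, {"dx": -0.003, "dy": -0.040, "dz": 0.011, "twist": 0}, {"dx": -0.003, "dy": -0.051, "dz": 0.012, "twist": 0}]
```

Request:
arm_command:
  targets:
    - {"dx": 0, "dy": -0.007, "dz": 0.003, "twist": 0}
    - {"dx": -0.001, "dy": -0.017, "dz": 0.006, "twist": 0}
    - {"dx": -0.002, "dy": -0.029, "dz": 0.009, "twist": 0}
    - {"dx": -0.003, "dy": -0.04, "dz": 0.011, "twist": 0}
    - {"dx": -0.003, "dy": -0.051, "dz": 0.012, "twist": 0}

```text
t: 4.35
eef_pos: [482.8, -22.2, 302.4]
eef_rot: [-3.139, 0.097, -0.0]
contact_force: [-6.6, 5.5, 5.6]
finger_gap: 21.6
grasp_force: 25.0
```

```bash
python3 c.py phi 0 0.05 .09 .12 .13
```

```text
t 4.35 z -0.399 n 1241 est [-0.4    0.     1.075 -0.   ] sd [0.001 0.004 0.113 0.012] phi -0.045 cmd -0.049
t 4.40 z -0.400 n 1240 est [-0.4   -0.004  1.075 -0.   ] sd [0.001 0.014 0.113 0.012] phi -0.036 cmd -0.049
F [-4.5  3.1  8.6] grip 25 21.1 [-0.4 -1.9  0.8]
phi [-0.002  0.051  0.092  0.118  0.132] pred [-0.4  0. ] ref [-0.4  0. ]
[{"dx": -0.001, "dy": -0.007, "dz": -0.000, "twist": 0}, {"dx": -0.001, "dy": -0.015, "dz": -0.000, "twist": 0}, {"dx": -0.002, "dy": -0.021, "dz": -0.001, "twist": 0}, {"dx": -0.002, "dy": -0.025, "dz": -0.001, "twist": 0}, {"dx": -0.002, "dy": -0.027, "dz": -0.001, "twist": 0}]
```

Request:
arm_command:
  targets:
    - {"dx": -0.001, "dy": -0.007, "dz": 0, "twist": 0}
    - {"dx": -0.001, "dy": -0.015, "dz": 0, "twist": 0}
    - {"dx": -0.002, "dy": -0.021, "dz": -0.001, "twist": 0}
    - {"dx": -0.002, "dy": -0.025, "dz": -0.001, "twist": 0}
    - {"dx": -0.002, "dy": -0.027, "dz": -0.001, "twist": 0}

```text
t: 4.87
eef_pos: [481.0, -49.2, 300.7]
eef_rot: [-3.14, 0.099, 0.0]
contact_force: [-2.7, 3.0, 5.8]
finger_gap: 21.4
grasp_force: 25.0
```

```bash
python3 c.py phi .14 .155 .17 .185 .2
```

```text
t 4.87 z -0.401 n 1240 est [-0.4    0.     1.075 -0.   ] sd [0.001 0.004 0.113 0.012] phi 0.135 cmd 0.132
t 4.92 z -0.398 n 1243 est [-0.399 -0.005  1.075 -0.   ] sd [0.001 0.011 0.113 0.012] phi 0.135 cmd 0.132
F [-3.2  3.   4.9] grip 25 21.5 [-0.2 -0.6  0.1]
phi [0.139 0.152 0.172 0.187 0.2  ] pred [-0.4  0. ] ref [-0.4  0. ]
[{"dx": -0.000, "dy": -0.001, "dz": -0.001, "twist": 0}, {"dx": -0.000, "dy": -0.003, "dz": -0.001, "twist": 0}, {"dx": -0.000, "dy": -0.006, "dz": -0.001, "twist": 0}, {"dx": -0.001, "dy": -0.008, "dz": -0.002, "twist": 0}, {"dx": -0.001, "dy": -0.010, "dz": -0.002, "twist": 0}]
```

Request:
arm_command:
  targets:
    - {"dx": 0, "dy": -0.001, "dz": -0.001, "twist": 0}
    - {"dx": 0, "dy": -0.003, "dz": -0.001, "twist": 0}
    - {"dx": 0, "dy": -0.006, "dz": -0.001, "twist": 0}
    - {"dx": -0.001, "dy": -0.008, "dz": -0.002, "twist": 0}
    - {"dx": -0.001, "dy": -0.01, "dz": -0.002, "twist": 0}

```text
t: 5.38
eef_pos: [480.4, -58.6, 298.8]
eef_rot: [-3.14, 0.097, -0.001]
contact_force: [-1.2, 3.7, 4.3]
finger_gap: 21.0
grasp_force: 25.0
```

```bash
python3 c.py phi .21 .22 .23 .24 .25
```

```text
t 5.38 z -0.400 n 1241 est [-0.399  0.002  1.077 -0.   ] sd [0.001 0.007 0.113 0.012] phi 0.199 cmd 0.200
t 5.43 z -0.400 n 1240 est [-3.990e-01 -1.000e-03  1.078e+00 -0.000e+00] sd [0.001 0.012 0.112 0.012] phi 0.200 cmd 0.200
F [1.4 3.3 5.8] grip 25 21.3 [ 0.1 -0.1  0.2]
phi [0.206 0.221 0.227 0.24  0.248] pred [-0.4  0. ] ref [-0.4  0. ]
[{"dx": 0.000, "dy": -0.001, "dz": -0.000, "twist": 0}, {"dx": 0.000, "dy": -0.003, "dz": -0.001, "twist": 0}, {"dx": -0.000, "dy": -0.004, "dz": -0.001, "twist": 0}, {"dx": -0.000, "dy": -0.006, "dz": -0.001, "twist": 0}, {"dx": -0.000, "dy": -0.007, "dz": -0.002, "twist": 0}]
```

Request:
arm_command:
  targets:
    - {"dx": 0, "dy": -0.001, "dz": 0, "twist": 0}
    - {"dx": 0, "dy": -0.003, "dz": -0.001, "twist": 0}
    - {"dx": 0, "dy": -0.004, "dz": -0.001, "twist": 0}
    - {"dx": 0, "dy": -0.006, "dz": -0.001, "twist": 0}
    - {"dx": 0, "dy": -0.007, "dz": -0.002, "twist": 0}

```text
t: 5.9
eef_pos: [479.9, -65.9, 296.9]
eef_rot: [3.14, -0.098, -0.001]
contact_force: [-5.4, 0.8, 10.8]
finger_gap: 21.2
grasp_force: 25.0
```

```bash
python3 c.py phi .26 .27 .28 .29 .3
```

```text
t 5.90 z -0.400 n 1241 est [-3.990e-01  4.000e-03  1.106e+00 -1.000e-03] sd [0.002 0.011 0.097 0.012] phi 0.249 cmd 0.248
t 5.95 z -0.400 n 1241 est [-3.990e-01  0.000e+00  1.113e+00 -1.000e-03] sd [0.002 0.012 0.093 0.013] phi 0.250 cmd 0.248
F [-4.   2.5  7.2] grip 25 21.0 [-0.3 -0.4  0.3]
phi [0.261 0.269 0.282 0.289 0.303] pred [-0.4  0. ] ref [-0.4  0. ]
[{"dx": -0.000, "dy": -0.002, "dz": -0.000, "twist": 0}, {"dx": -0.000, "dy": -0.003, "dz": -0.001, "twist": 0}, {"dx": -0.000, "dy": -0.005, "dz": -0.001, "twist": 0}, {"dx": -0.001, "dy": -0.006, "dz": -0.001, "twist": 0}, {"dx": -0.001, "dy": -0.008, "dz": -0.002, "twist": 0}]
```

Request:
arm_command:
  targets:
    - {"dx": 0, "dy": -0.002, "dz": 0, "twist": 0}
    - {"dx": 0, "dy": -0.003, "dz": -0.001, "twist": 0}
    - {"dx": 0, "dy": -0.005, "dz": -0.001, "twist": 0}
    - {"dx": -0.001, "dy": -0.006, "dz": -0.001, "twist": 0}
    - {"dx": -0.001, "dy": -0.008, "dz": -0.002, "twist": 0}

```text
t: 6.42
eef_pos: [479.4, -73.7, 294.7]
eef_rot: [-3.14, 0.098, -0.001]
contact_force: [0.9, 3.2, 4.9]
finger_gap: 21.4
grasp_force: 25.0
```

```bash
cp st.pkl st_a.pkl; python3 c.py phi .31 .32 .33 .34 .35
```

```text
t 6.42 z -0.391 n 1236 est [-3.970e-01  1.600e-02  1.112e+00 -1.000e-03] sd [0.005 0.023 0.087 0.013] phi 0.303 cmd 0.303
t 6.47 z -0.390 n 1239 est [-0.394  0.026  1.087 -0.   ] sd [0.006 0.029 0.083 0.013] phi 0.306 cmd 0.303
F [1.8 2.9 4.9] grip 25 21.3 [ 0.1 -0.3 -0.1]
phi [0.31  0.318 0.331 0.339 0.352] pred [-0.374  0.079] ref [-0.4  0. ]
[{"dx": 0.000, "dy": -0.001, "dz": -0.000, "twist": 0}, {"dx": 0.000, "dy": -0.002, "dz": -0.001, "twist": 0}, {"dx": 0.000, "dy": -0.004, "dz": -0.001, "twist": 0}, {"dx": -0.000, "dy": -0.005, "dz": -0.002, "twist": 0}, {"dx": -0.000, "dy": -0.007, "dz": -0.002, "twist": 0}]
```

```bash
cp st_a.pkl st.pkl; python3 c.py go 0 3 -.4
```

```text
t 6.52 z -0.385 n 1233 est [-0.391  0.039  1.071 -0.   ] sd [0.008 0.033 0.079 0.013] phi 0.305 cmd 0.303
t 6.57 z -0.383 n 1232 est [-0.384  0.066  1.028  0.   ] sd [0.006 0.025 0.041 0.013] phi 0.305 cmd 0.303
F [1.4 3.8 4.2] grip 25 21.3 [ 0.1 -0.2 -0. ]
phi [0.146 0.2   0.242 0.276 0.297] pred [-0.363  0.053] ref [-0.391  0.057]
[{"dx": 0.002, "dy": 0.023, "dz": 0.005, "twist": 0}, {"dx": 0.001, "dy": 0.015, "dz": 0.004, "twist": 0}, {"dx": 0.001, "dy": 0.009, "dz": 0.002, "twist": 0}, {"dx": 0.001, "dy": 0.004, "dz": 0.001, "twist": 0}, {"dx": 0.000, "dy": 0.001, "dz": 0.000, "twist": 0}]
```

```bash
cp st_a.pkl st.pkl; python3 - <<'E'
s=open("c.py").read()
a=s.index("def mj");b=s.index("def main")
s=s[:a]+'''from scipy.interpolate import BPoly
def mj(r,t):
    t0,T,a,b=r[:4];v=r[4] if len(r)>4 else 0
    q=BPoly.from_derivatives([0,T],[[a,v,0],[b,0,0]]);x=np.clip(t-t0,0,T)
    return float(q(x)),float(q(x,1)),float(q(x,2))
'''+s[b:]
a=s.index('D["ref"]=(now,float(a[2])');b=s.index("\n",a)
s=s[:a]+'D["ref"]=(now,float(a[2]),mu[0],float(a[1]),mu[1])'+s[b:]
open("c.py","w").write(s)
E
python3 c.py go 0 3
```

```text
t 6.62 z -0.379 n 1227 est [-0.383  0.069  1.034  0.   ] sd [0.008 0.029 0.047 0.012] phi 0.304 cmd 0.303
t 6.67 z -0.372 n 1228 est [-0.375  0.091  1.019  0.   ] sd [0.005 0.018 0.024 0.012] phi 0.304 cmd 0.303
F [2.3 2.9 4.5] grip 25 21.5 [ 0.1 -0.  -0. ]
phi [0.24  0.248 0.255 0.255 0.255] pred [-0.324  0.128] ref [-0.332  0.121]
[{"dx": 0.001, "dy": 0.009, "dz": 0.003, "twist": 0}, {"dx": 0.001, "dy": 0.008, "dz": 0.002, "twist": 0}, {"dx": 0.001, "dy": 0.007, "dz": 0.002, "twist": 0}, {"dx": 0.001, "dy": 0.007, "dz": 0.002, "twist": 0}, {"dx": 0.001, "dy": 0.007, "dz": 0.002, "twist": 0}]
```

Request:
arm_command:
  targets:
    - {"dx": 0.001, "dy": 0.009, "dz": 0.003, "twist": 0}
    - {"dx": 0.001, "dy": 0.008, "dz": 0.002, "twist": 0}
    - {"dx": 0.001, "dy": 0.007, "dz": 0.002, "twist": 0}
    - {"dx": 0.001, "dy": 0.007, "dz": 0.002, "twist": 0}
    - {"dx": 0.001, "dy": 0.007, "dz": 0.002, "twist": 0}

```text
t: 7.13
eef_pos: [479.9, -66.5, 297.1]
eef_rot: [3.14, -0.098, -0.0]
contact_force: [-3.5, 1.4, 7.8]
finger_gap: 21.2
grasp_force: 25.0
```

```bash
python3 c.py
```

```text
t 7.13 z -0.309 n 1170 est [-0.311  0.155  1.011  0.   ] sd [0.007 0.018 0.022 0.012] phi 0.252 cmd 0.255
t 7.18 z -0.302 n 1162 est [-0.302  0.165  1.011 -0.   ] sd [0.005 0.016 0.023 0.012] phi 0.252 cmd 0.255
F [-3.3  0.7  7.8] grip 25 21.4 [-0.2  0.2  0.5]
phi [0.165 0.179 0.18  0.187 0.18 ] pred [-0.225  0.17 ] ref [-0.254  0.179]
[{"dx": 0.001, "dy": 0.013, "dz": 0.003, "twist": 0}, {"dx": 0.000, "dy": 0.011, "dz": 0.003, "twist": 0}, {"dx": 0.000, "dy": 0.011, "dz": 0.002, "twist": 0}, {"dx": 0.000, "dy": 0.010, "dz": 0.002, "twist": 0}, {"dx": 0.000, "dy": 0.011, "dz": 0.002, "twist": 0}]
```

Request:
arm_command:
  targets:
    - {"dx": 0.001, "dy": 0.013, "dz": 0.003, "twist": 0}
    - {"dx": 0, "dy": 0.011, "dz": 0.003, "twist": 0}
    - {"dx": 0, "dy": 0.011, "dz": 0.002, "twist": 0}
    - {"dx": 0, "dy": 0.01, "dz": 0.002, "twist": 0}
    - {"dx": 0, "dy": 0.011, "dz": 0.002, "twist": 0}

```text
t: 7.65
eef_pos: [480.8, -55.6, 299.5]
eef_rot: [3.14, -0.098, 0.004]
contact_force: [6.0, 0.4, 10.2]
finger_gap: 21.0
grasp_force: 25.0
```

```bash
python3 c.py
```

```text
t 7.65 z -0.220 n 1106 est [-0.221  0.178  1.01   0.   ] sd [0.006 0.018 0.023 0.012] phi 0.178 cmd 0.180
t 7.70 z -0.217 n 1084 est [-0.215  0.177  1.011 -0.   ] sd [0.005 0.017 0.023 0.011] phi 0.177 cmd 0.180
F [6.2 0.7 7.2] grip 25 21.5 [0.7 0.3 0.9]
phi [0.146 0.133 0.125 0.112 0.099] pred [-0.13   0.179] ref [-0.154  0.196]
[{"dx": 0.001, "dy": 0.005, "dz": 0.001, "twist": 0}, {"dx": 0.001, "dy": 0.007, "dz": 0.001, "twist": 0}, {"dx": 0.001, "dy": 0.008, "dz": 0.002, "twist": 0}, {"dx": 0.001, "dy": 0.010, "dz": 0.002, "twist": 0}, {"dx": 0.001, "dy": 0.012, "dz": 0.002, "twist": 0}]
```

Request:
arm_command:
  targets:
    - {"dx": 0.001, "dy": 0.005, "dz": 0.001, "twist": 0}
    - {"dx": 0.001, "dy": 0.007, "dz": 0.001, "twist": 0}
    - {"dx": 0.001, "dy": 0.008, "dz": 0.002, "twist": 0}
    - {"dx": 0.001, "dy": 0.01, "dz": 0.002, "twist": 0}
    - {"dx": 0.001, "dy": 0.012, "dz": 0.002, "twist": 0}

```text
t: 8.17
eef_pos: [481.4, -43.9, 300.7]
eef_rot: [3.139, -0.098, 0.001]
contact_force: [5.0, -2.3, 3.5]
finger_gap: 20.9
grasp_force: 25.0
```

```bash
python3 c.py
```

```text
t 8.17 z -0.126 n 1005 est [-0.127  0.186  1.01   0.   ] sd [0.006 0.019 0.024 0.011] phi 0.100 cmd 0.099
t 8.22 z -0.118 n 994 est [-0.118  0.186  1.01   0.   ] sd [0.005 0.018 0.025 0.011] phi 0.098 cmd 0.099
F [ 4.9 -2.   2.3] grip 25 21.0 [0.3 0.1 0. ]
phi [ 0.038  0.025  0.018  0.011 -0.002] pred [-0.044  0.121] ref [-0.063  0.146]
[{"dx": 0.001, "dy": 0.009, "dz": 0.001, "twist": 0}, {"dx": 0.001, "dy": 0.011, "dz": 0.001, "twist": 0}, {"dx": 0.001, "dy": 0.012, "dz": 0.001, "twist": 0}, {"dx": 0.001, "dy": 0.013, "dz": 0.001, "twist": 0}, {"dx": 0.001, "dy": 0.015, "dz": 0.001, "twist": 0}]
```

Request:
arm_command:
  targets:
    - {"dx": 0.001, "dy": 0.009, "dz": 0.001, "twist": 0}
    - {"dx": 0.001, "dy": 0.011, "dz": 0.001, "twist": 0}
    - {"dx": 0.001, "dy": 0.012, "dz": 0.001, "twist": 0}
    - {"dx": 0.001, "dy": 0.013, "dz": 0.001, "twist": 0}
    - {"dx": 0.001, "dy": 0.015, "dz": 0.001, "twist": 0}

```text
t: 8.68
eef_pos: [482.5, -28.9, 301.9]
eef_rot: [3.139, -0.098, 0.002]
contact_force: [6.0, -2.3, 6.0]
finger_gap: 21.7
grasp_force: 25.0
```

```bash
python3 c.py
```

```text
t 8.68 z -0.051 n 904 est [-0.05   0.109  1.008 -0.002] sd [0.006 0.02  0.025 0.01 ] phi -0.001 cmd -0.002
t 8.73 z -0.043 n 898 est [-0.044  0.102  1.008 -0.002] sd [0.005 0.019 0.026 0.009] phi -0.002 cmd -0.002
F [ 4.5 -2.8  4.2] grip 25 21.2 [0.3 0.1 0.3]
phi [ 0.005 -0.002 -0.015 -0.022 -0.028] pred [-0.011  0.037] ref [-0.01   0.055]
[{"dx": 0.000, "dy": -0.001, "dz": -0.000, "twist": 0}, {"dx": 0.000, "dy": 0.000, "dz": -0.000, "twist": 0}, {"dx": 0.000, "dy": 0.002, "dz": -0.000, "twist": 0}, {"dx": 0.000, "dy": 0.003, "dz": -0.000, "twist": 0}, {"dx": 0.000, "dy": 0.004, "dz": -0.000, "twist": 0}]
```

Request:
arm_command:
  targets:
    - {"dx": 0, "dy": -0.001, "dz": 0, "twist": 0}
    - {"dx": 0, "dy": 0, "dz": 0, "twist": 0}
    - {"dx": 0, "dy": 0.002, "dz": 0, "twist": 0}
    - {"dx": 0, "dy": 0.003, "dz": 0, "twist": 0}
    - {"dx": 0, "dy": 0.004, "dz": 0, "twist": 0}

```text
t: 9.2
eef_pos: [482.5, -24.9, 301.7]
eef_rot: [3.14, -0.098, 0.002]
contact_force: [8.0, -4.3, 2.1]
finger_gap: 21.1
grasp_force: 25.0
```

```bash
python3 c.py
```

```text
t 9.20 z -0.014 n 860 est [-0.014  0.031  1.006 -0.003] sd [0.007 0.019 0.025 0.008] phi -0.027 cmd -0.028
t 9.25 z -0.012 n 855 est [-0.012  0.023  1.006 -0.003] sd [0.005 0.018 0.026 0.007] phi -0.028 cmd -0.028
F [ 7.  -2.4  2.3] grip 25 21.6 [ 0.3 -0.1  0.1]
phi [-0.002 -0.002 -0.002  0.011  0.018] pred [-0.009  0.004] ref [-0.  0.]
[{"dx": 0.000, "dy": -0.004, "dz": -0.000, "twist": 0}, {"dx": 0.000, "dy": -0.004, "dz": -0.000, "twist": 0}, {"dx": 0.000, "dy": -0.004, "dz": -0.000, "twist": 0}, {"dx": 0.000, "dy": -0.006, "dz": -0.000, "twist": 0}, {"dx": 0.000, "dy": -0.007, "dz": -0.000, "twist": 0}]
```

Request:
arm_command:
  targets:
    - {"dx": 0, "dy": -0.004, "dz": 0, "twist": 0}
    - {"dx": 0, "dy": -0.004, "dz": 0, "twist": 0}
    - {"dx": 0, "dy": -0.004, "dz": 0, "twist": 0}
    - {"dx": 0, "dy": -0.006, "dz": 0, "twist": 0}
    - {"dx": 0, "dy": -0.007, "dz": 0, "twist": 0}

```text
t: 9.72
eef_pos: [482.0, -31.5, 301.7]
eef_rot: [-3.139, 0.097, 0.0]
contact_force: [1.6, 1.9, 4.5]
finger_gap: 21.3
grasp_force: 25.0
```

```bash
sed -i 's/^    print("F"/    cv2.imwrite("pics\/last.png",cv2.resize(im[190:270,225:305],None,fx=6,fy=6,interpolation=cv2.INTER_CUBIC))\n&/' c.py; python3 c.py; cp pics/last.png pics/mid.png
```

```text
t 9.72 z -0.012 n 851 est [-0.011  0.     1.004 -0.004] sd [0.006 0.016 0.025 0.006] phi 0.017 cmd 0.018
t 9.77 z -0.010 n 852 est [-0.011  0.002  1.005 -0.004] sd [0.005 0.015 0.025 0.006] phi 0.018 cmd 0.018
F [0.8 2.6 3.5] grip 25 21.2 [-0.2  0.1  0. ]
phi [0.018 0.018 0.018 0.011 0.011] pred [-0.008  0.007] ref [0. 0.]
[{"dx": 0.000, "dy": -0.000, "dz": -0.000, "twist": 0}, {"dx": 0.000, "dy": 0.000, "dz": -0.000, "twist": 0}, {"dx": 0.000, "dy": 0.000, "dz": -0.000, "twist": 0}, {"dx": 0.000, "dy": 0.001, "dz": -0.000, "twist": 0}, {"dx": 0.000, "dy": 0.001, "dz": -0.000, "twist": 0}]
```

View pics/mid.png

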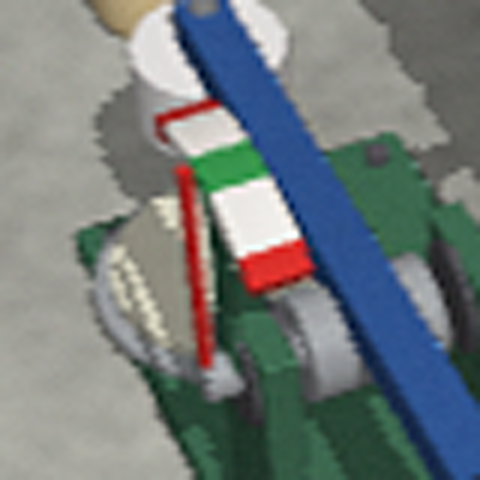

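The red pointer's tip, at crop (184,170) or about (255.5,218) in the scene picture, stands by the green sector. I'll check that pixel against the model while carrying on.

Request:
arm_command:
  targets:
    - {"dx": 0, "dy": 0, "dz": 0, "twist": 0}
    - {"dx": 0, "dy": 0, "dz": 0, "twist": 0}
    - {"dx": 0, "dy": 0, "dz": 0, "twist": 0}
    - {"dx": 0, "dy": 0.001, "dz": 0, "twist": 0}
    - {"dx": 0, "dy": 0.001, "dz": 0, "twist": 0}

```text
t: 10.23
eef_pos: [482.1, -30.6, 301.7]
eef_rot: [-3.14, 0.098, 0.0]
contact_force: [1.4, 2.7, 5.6]
finger_gap: 21.6
grasp_force: 25.0
```

```bash
python3 c.py; python3 -c "
from h import *
for p in(-.1,-.05,0,.05,.1):print(p,(proj('scene',world([616.924,-37.557,-.065],rot(p,112,140)))-[224.6,189.6])*6)"
```

```text
t 10.23 z -0.011 n 853 est [-0.01   0.004  1.003 -0.005] sd [0.006 0.014 0.025 0.005] phi 0.011 cmd 0.011
t 10.28 z -0.011 n 854 est [-0.01   0.003  1.003 -0.005] sd [0.005 0.014 0.025 0.005] phi 0.011 cmd 0.011
F [1.4 2.  5.6] grip 25 21.2 [-0.1  0.1  0.1]
phi [0.025 0.018 0.018 0.011 0.011] pred [-0.007  0.007] ref [0. 0.]
[{"dx": -0.000, "dy": -0.002, "dz": -0.000, "twist": 0}, {"dx": 0.000, "dy": -0.001, "dz": -0.000, "twist": 0}, {"dx": 0.000, "dy": -0.001, "dz": -0.000, "twist": 0}, {"dx": 0.000, "dy": -0.000, "dz": -0.000, "twist": 0}, {"dx": 0.000, "dy": -0.000, "dz": -0.000, "twist": 0}]
-0.1 [192.3349681  194.64309806]
-0.05 [186.82613259 184.31028023]
0 [181.39531258 174.55944812]
0.05 [176.05789599 165.41470868]
0.1 [170.82871421 156.89772937]
```

Request:
arm_command:
  targets:
    - {"dx": 0, "dy": -0.002, "dz": 0, "twist": 0}
    - {"dx": 0, "dy": -0.001, "dz": 0, "twist": 0}
    - {"dx": 0, "dy": -0.001, "dz": 0, "twist": 0}
    - {"dx": 0, "dy": 0, "dz": 0, "twist": 0}
    - {"dx": 0, "dy": 0, "dz": 0, "twist": 0}

```text
t: 10.75
eef_pos: [482.1, -30.7, 301.6]
eef_rot: [3.14, -0.098, -0.0]
contact_force: [0.6, 0.4, 4.1]
finger_gap: 21.0
grasp_force: 25.0
```

```bash
python3 c.py
```

```text
t 10.75 z -0.010 n 853 est [-0.009  0.005  1.002 -0.005] sd [0.006 0.014 0.025 0.005] phi 0.011 cmd 0.011
t 10.80 z -0.012 n 854 est [-0.01   0.002  1.002 -0.005] sd [0.005 0.014 0.026 0.005] phi 0.011 cmd 0.011
F [0.6 0.9 5. ] grip 25 21.4 [-0.1  0.1 -0. ]
phi [0.025 0.018 0.018 0.018 0.011] pred [-0.008  0.007] ref [0. 0.]
[{"dx": -0.000, "dy": -0.002, "dz": -0.000, "twist": 0}, {"dx": 0.000, "dy": -0.001, "dz": -0.000, "twist": 0}, {"dx": 0.000, "dy": -0.001, "dz": -0.000, "twist": 0}, {"dx": 0.000, "dy": -0.001, "dz": -0.000, "twist": 0}, {"dx": 0.000, "dy": -0.000, "dz": -0.000, "twist": 0}]
```

Request:
arm_command:
  targets:
    - {"dx": 0, "dy": -0.002, "dz": 0, "twist": 0}
    - {"dx": 0, "dy": -0.001, "dz": 0, "twist": 0}
    - {"dx": 0, "dy": -0.001, "dz": 0, "twist": 0}
    - {"dx": 0, "dy": -0.001, "dz": 0, "twist": 0}
    - {"dx": 0, "dy": 0, "dz": 0, "twist": 0}

```text
t: 11.27
eef_pos: [482.1, -30.9, 301.6]
eef_rot: [3.14, -0.098, -0.0]
contact_force: [-0.7, 0.6, 4.7]
finger_gap: 21.5
grasp_force: 25.0
```

Request:
arm_command:
  targets:
    - {"dx": 0, "dy": 0, "dz": 0, "twist": 0}
    - {"dx": 0, "dy": 0, "dz": 0, "twist": 0}
    - {"dx": 0, "dy": 0, "dz": 0, "twist": 0}
    - {"dx": 0, "dy": 0, "dz": 0, "twist": 0}
    - {"dx": 0, "dy": 0, "dz": 0, "twist": 0}

```text
t: 11.68
eef_pos: [482.1, -30.8, 301.7]
eef_rot: [3.14, -0.098, -0.0]
contact_force: [-1.6, 0.4, 4.9]
finger_gap: 21.2
grasp_force: 25.0
```

```bash
python3 c.py
```

```text
t 11.68 z -0.010 n 849 est [-0.01   0.     1.001 -0.006] sd [0.006 0.013 0.026 0.004] phi 0.012 cmd 0.011
t 11.73 z -0.011 n 852 est [-0.01  -0.001  1.    -0.006] sd [0.005 0.013 0.027 0.004] phi 0.012 cmd 0.011
F [-1.8  0.2  4.7] grip 25 21.2 [-0. -0.  0.]
phi [0.031 0.025 0.018 0.018 0.011] pred [-0.008  0.007] ref [0. 0.]
[{"dx": -0.000, "dy": -0.003, "dz": -0.000, "twist": 0}, {"dx": -0.000, "dy": -0.002, "dz": -0.000, "twist": 0}, {"dx": 0.000, "dy": -0.001, "dz": -0.000, "twist": 0}, {"dx": 0.000, "dy": -0.001, "dz": -0.000, "twist": 0}, {"dx": 0.000, "dy": -0.000, "dz": -0.000, "twist": 0}]
```

Dead still. I'll hold the same position.

Request:
arm_command:
  targets:
    - {"dx": 0, "dy": 0, "dz": 0, "twist": 0}
    - {"dx": 0, "dy": 0, "dz": 0, "twist": 0}
    - {"dx": 0, "dy": 0, "dz": 0, "twist": 0}
    - {"dx": 0, "dy": 0, "dz": 0, "twist": 0}
    - {"dx": 0, "dy": 0, "dz": 0, "twist": 0}

```text
t: 12.2
eef_pos: [482.1, -30.7, 301.7]
eef_rot: [-3.14, 0.098, 0.0]
contact_force: [-2.6, -0.4, 5.0]
finger_gap: 21.1
grasp_force: 25.0
```

Request:
arm_command:
  targets:
    - {"dx": 0, "dy": 0, "dz": 0, "twist": 0}
    - {"dx": 0, "dy": 0, "dz": 0, "twist": 0}
    - {"dx": 0, "dy": 0, "dz": 0, "twist": 0}
    - {"dx": 0, "dy": 0, "dz": 0, "twist": 0}
    - {"dx": 0, "dy": 0, "dz": 0, "twist": 0}

```text
t: 12.62
eef_pos: [482.2, -30.7, 301.6]
eef_rot: [-3.14, 0.098, 0.0]
contact_force: [-2.4, 0.6, 5.0]
finger_gap: 21.5
grasp_force: 25.0
```

```bash
python3 c.py phi .011 .011 .011 .011 .011
```

```text
t 12.62 z -0.010 n 850 est [-0.009  0.     1.    -0.007] sd [0.006 0.014 0.027 0.004] phi 0.012 cmd 0.011
t 12.67 z -0.011 n 852 est [-0.01  -0.001  0.999 -0.007] sd [0.005 0.013 0.028 0.004] phi 0.012 cmd 0.011
F [-2.9  0.1  5.2] grip 25 21.6 [-0. -0. -0.]
phi [0.011 0.011 0.011 0.011 0.011] pred [-0.011 -0.003] ref [0. 0.]
[{"dx": 0.000, "dy": 0.000, "dz": -0.000, "twist": 0}, {"dx": 0.000, "dy": 0.000, "dz": -0.000, "twist": 0}, {"dx": 0.000, "dy": 0.000, "dz": -0.000, "twist": 0}, {"dx": 0.000, "dy": 0.000, "dz": -0.000, "twist": 0}, {"dx": 0.000, "dy": 0.000, "dz": -0.000, "twist": 0}]
```

Request:
arm_command:
  targets:
    - {"dx": 0, "dy": 0, "dz": 0, "twist": 0}
    - {"dx": 0, "dy": 0, "dz": 0, "twist": 0}
    - {"dx": 0, "dy": 0, "dz": 0, "twist": 0}
    - {"dx": 0, "dy": 0, "dz": 0, "twist": 0}
    - {"dx": 0, "dy": 0, "dz": 0, "twist": 0}

```text
t: 13.13
eef_pos: [482.2, -30.7, 301.7]
eef_rot: [-3.14, 0.098, -0.0]
contact_force: [-1.1, 0.3, 5.2]
finger_gap: 21.0
grasp_force: 25.0
```

Request:
arm_command:
  targets:
    - {"dx": 0, "dy": 0, "dz": 0, "twist": 0}
    - {"dx": 0, "dy": 0, "dz": 0, "twist": 0}
    - {"dx": 0, "dy": 0, "dz": 0, "twist": 0}
    - {"dx": 0, "dy": 0, "dz": 0, "twist": 0}
    - {"dx": 0, "dy": 0, "dz": 0, "twist": 0}

```text
t: 13.55
eef_pos: [482.2, -30.7, 301.6]
eef_rot: [-3.14, 0.098, 0.0]
contact_force: [-3.8, 0.7, 4.5]
finger_gap: 20.8
grasp_force: 25.0
```

```bash
python3 c.py phi .011 .011 .011 .011 .011
```

```text
t 13.55 z -0.011 n 852 est [-0.011 -0.004  0.999 -0.007] sd [0.006 0.013 0.029 0.004] phi 0.011 cmd 0.011
t 13.60 z -0.009 n 852 est [-0.01  -0.002  0.999 -0.007] sd [0.005 0.013 0.029 0.004] phi 0.011 cmd 0.011
F [-3.3 -0.2  5.5] grip 25 21.2 [-0.  0. -0.]
phi [0.011 0.011 0.011 0.011 0.011] pred [-0.011 -0.003] ref [0. 0.]
[{"dx": 0.000, "dy": 0.000, "dz": -0.000, "twist": 0}, {"dx": 0.000, "dy": 0.000, "dz": -0.000, "twist": 0}, {"dx": 0.000, "dy": 0.000, "dz": -0.000, "twist": 0}, {"dx": 0.000, "dy": 0.000, "dz": -0.000, "twist": 0}, {"dx": 0.000, "dy": 0.000, "dz": -0.000, "twist": 0}]
```

Request:
arm_command:
  targets:
    - {"dx": 0, "dy": 0, "dz": 0, "twist": 0}
    - {"dx": 0, "dy": 0, "dz": 0, "twist": 0}
    - {"dx": 0, "dy": 0, "dz": 0, "twist": 0}
    - {"dx": 0, "dy": 0, "dz": 0, "twist": 0}
    - {"dx": 0, "dy": 0, "dz": 0, "twist": 0}

```text
t: 14.07
eef_pos: [482.2, -30.7, 301.6]
eef_rot: [3.14, -0.098, -0.0]
contact_force: [-2.7, 1.7, 5.0]
finger_gap: 21.2
grasp_force: 25.0
```

Request:
arm_command:
  targets:
    - {"dx": 0, "dy": 0, "dz": 0, "twist": 0}
    - {"dx": 0, "dy": 0, "dz": 0, "twist": 0}
    - {"dx": 0, "dy": 0, "dz": 0, "twist": 0}
    - {"dx": 0, "dy": 0, "dz": 0, "twist": 0}
    - {"dx": 0, "dy": 0, "dz": 0, "twist": 0}

```text
t: 14.48
eef_pos: [482.1, -30.7, 301.7]
eef_rot: [-3.14, 0.098, 0.0]
contact_force: [-2.6, -0.0, 4.9]
finger_gap: 21.4
grasp_force: 25.0
```

```bash
python3 c.py phi .011 .011 .011 .011 .011
```

```text
t 14.48 z -0.011 n 851 est [-0.011 -0.003  0.999 -0.007] sd [0.006 0.013 0.03  0.004] phi 0.011 cmd 0.011
t 14.53 z -0.011 n 850 est [-0.011 -0.003  0.999 -0.007] sd [0.005 0.013 0.03  0.004] phi 0.011 cmd 0.011
F [-3.1  0.9  4.8] grip 25 21.6 [-0.  0.  0.]
phi [0.011 0.011 0.011 0.011 0.011] pred [-0.012 -0.004] ref [0. 0.]
[{"dx": 0.000, "dy": 0.000, "dz": -0.000, "twist": 0}, {"dx": 0.000, "dy": 0.000, "dz": -0.000, "twist": 0}, {"dx": 0.000, "dy": 0.000, "dz": -0.000, "twist": 0}, {"dx": 0.000, "dy": 0.000, "dz": -0.000, "twist": 0}, {"dx": 0.000, "dy": 0.000, "dz": -0.000, "twist": 0}]
```

Request:
arm_command:
  targets:
    - {"dx": 0, "dy": 0, "dz": 0, "twist": 0}
    - {"dx": 0, "dy": 0, "dz": 0, "twist": 0}
    - {"dx": 0, "dy": 0, "dz": 0, "twist": 0}
    - {"dx": 0, "dy": 0, "dz": 0, "twist": 0}
    - {"dx": 0, "dy": 0, "dz": 0, "twist": 0}

```text
t: 15.0
eef_pos: [482.2, -30.7, 301.7]
eef_rot: [-3.14, 0.098, -0.0]
contact_force: [-3.5, 1.5, 4.2]
finger_gap: 21.3
grasp_force: 25.0
```

Request:
arm_command:
  targets:
    - {"dx": 0, "dy": 0, "dz": 0, "twist": 0}
    - {"dx": 0, "dy": 0, "dz": 0, "twist": 0}
    - {"dx": 0, "dy": 0, "dz": 0, "twist": 0}
    - {"dx": 0, "dy": 0, "dz": 0, "twist": 0}
    - {"dx": 0, "dy": 0, "dz": 0, "twist": 0}

```text
t: 15.42
eef_pos: [482.2, -30.7, 301.7]
eef_rot: [3.14, -0.098, 0.0]
contact_force: [-3.3, 0.2, 5.0]
finger_gap: 21.1
grasp_force: 25.0
```

```bash
python3 c.py go .42 4.5
```

```text
t 15.42 z -0.011 n 852 est [-0.011 -0.002  0.999 -0.006] sd [0.006 0.013 0.031 0.003] phi 0.012 cmd 0.011
t 15.47 z -0.010 n 850 est [-0.011 -0.002  0.999 -0.006] sd [0.005 0.013 0.031 0.004] phi 0.012 cmd 0.011
F [-3.6  1.   5.5] grip 25 21.4 [ 0. -0. -0.]
phi [0.018 0.025 0.031 0.038 0.045] pred [-0.008  0.022] ref [-0.008  0.019]
[{"dx": 0.000, "dy": -0.001, "dz": -0.000, "twist": 0}, {"dx": -0.000, "dy": -0.002, "dz": -0.000, "twist": 0}, {"dx": -0.000, "dy": -0.003, "dz": -0.000, "twist": 0}, {"dx": -0.000, "dy": -0.004, "dz": -0.000, "twist": 0}, {"dx": -0.000, "dy": -0.005, "dz": -0.000, "twist": 0}]
```

Request:
arm_command:
  targets:
    - {"dx": 0, "dy": -0.001, "dz": 0, "twist": 0}
    - {"dx": 0, "dy": -0.002, "dz": 0, "twist": 0}
    - {"dx": 0, "dy": -0.003, "dz": 0, "twist": 0}
    - {"dx": 0, "dy": -0.004, "dz": 0, "twist": 0}
    - {"dx": 0, "dy": -0.005, "dz": 0, "twist": 0}

```text
t: 15.93
eef_pos: [481.9, -35.5, 301.4]
eef_rot: [-3.139, 0.098, 0.001]
contact_force: [-5.8, 3.3, 4.6]
finger_gap: 21.4
grasp_force: 25.0
```

```bash
python3 c.py
```

```text
t 15.93 z -0.010 n 850 est [-0.009  0.021  0.999 -0.006] sd [0.006 0.014 0.032 0.004] phi 0.043 cmd 0.045
t 15.98 z -0.006 n 850 est [-0.007  0.026  0.998 -0.006] sd [0.005 0.014 0.032 0.004] phi 0.044 cmd 0.045
F [-6.   2.2  4. ] grip 25 21.1 [-0.2  0.1 -0.2]
phi [0.051 0.051 0.051 0.045 0.045] pred [0.019 0.085] ref [0.015 0.077]
[{"dx": -0.000, "dy": -0.001, "dz": -0.000, "twist": 0}, {"dx": -0.000, "dy": -0.001, "dz": -0.000, "twist": 0}, {"dx": -0.000, "dy": -0.001, "dz": -0.000, "twist": 0}, {"dx": -0.000, "dy": -0.000, "dz": -0.000, "twist": 0}, {"dx": -0.000, "dy": 0.000, "dz": -0.000, "twist": 0}]
```

Request:
arm_command:
  targets:
    - {"dx": 0, "dy": -0.001, "dz": 0, "twist": 0}
    - {"dx": 0, "dy": -0.001, "dz": 0, "twist": 0}
    - {"dx": 0, "dy": -0.001, "dz": 0, "twist": 0}
    - {"dx": 0, "dy": 0, "dz": 0, "twist": 0}
    - {"dx": 0, "dy": 0, "dz": 0, "twist": 0}

```text
t: 16.45
eef_pos: [482.0, -35.6, 301.5]
eef_rot: [-3.14, 0.098, 0.001]
contact_force: [-5.4, 1.8, 3.5]
finger_gap: 21.3
grasp_force: 25.0
```

```bash
python3 c.py
```

```text
t 16.45 z 0.015 n 818 est [ 0.016  0.079  0.998 -0.006] sd [0.006 0.017 0.033 0.004] phi 0.044 cmd 0.045
t 16.50 z 0.019 n 814 est [ 0.02   0.086  0.998 -0.006] sd [0.005 0.016 0.033 0.004] phi 0.044 cmd 0.045
F [-5.5  0.3  4.1] grip 25 21.5 [-0.2  0.1 -0.2]
phi [0.045 0.038 0.025 0.018 0.005] pred [0.076 0.148] ref [0.071 0.137]
[{"dx": -0.000, "dy": -0.000, "dz": -0.000, "twist": 0}, {"dx": -0.000, "dy": 0.001, "dz": -0.000, "twist": 0}, {"dx": -0.000, "dy": 0.003, "dz": -0.000, "twist": 0}, {"dx": 0.000, "dy": 0.004, "dz": -0.000, "twist": 0}, {"dx": 0.000, "dy": 0.006, "dz": -0.000, "twist": 0}]
```

Request:
arm_command:
  targets:
    - {"dx": 0, "dy": 0, "dz": 0, "twist": 0}
    - {"dx": 0, "dy": 0.001, "dz": 0, "twist": 0}
    - {"dx": 0, "dy": 0.003, "dz": 0, "twist": 0}
    - {"dx": 0, "dy": 0.004, "dz": 0, "twist": 0}
    - {"dx": 0, "dy": 0.006, "dz": 0, "twist": 0}

```text
t: 16.97
eef_pos: [482.3, -30.0, 301.6]
eef_rot: [3.139, -0.099, 0.001]
contact_force: [-0.5, -3.6, 3.0]
finger_gap: 21.5
grasp_force: 25.0
```

```bash
python3 c.py
```

```text
t 16.97 z 0.072 n 726 est [ 0.073  0.143  0.999 -0.007] sd [0.006 0.017 0.033 0.004] phi 0.007 cmd 0.005
t 17.02 z 0.077 n 712 est [ 0.078  0.145  0.999 -0.007] sd [0.005 0.016 0.034 0.004] phi 0.005 cmd 0.005
F [-0.1 -2.9  2.8] grip 25 21.5 [ 0.2  0.  -0. ]
phi [-0.002 -0.015 -0.029 -0.049 -0.062] pred [0.157 0.184] ref [0.153 0.174]
[{"dx": 0.000, "dy": 0.001, "dz": -0.000, "twist": 0}, {"dx": 0.000, "dy": 0.003, "dz": -0.000, "twist": 0}, {"dx": 0.001, "dy": 0.005, "dz": -0.000, "twist": 0}, {"dx": 0.001, "dy": 0.008, "dz": -0.000, "twist": 0}, {"dx": 0.001, "dy": 0.010, "dz": -0.000, "twist": 0}]
```

Request:
arm_command:
  targets:
    - {"dx": 0, "dy": 0.001, "dz": 0, "twist": 0}
    - {"dx": 0, "dy": 0.003, "dz": 0, "twist": 0}
    - {"dx": 0.001, "dy": 0.005, "dz": 0, "twist": 0}
    - {"dx": 0.001, "dy": 0.008, "dz": 0, "twist": 0}
    - {"dx": 0.001, "dy": 0.01, "dz": 0, "twist": 0}

```text
t: 17.48
eef_pos: [483.2, -19.5, 301.6]
eef_rot: [3.14, -0.098, 0.0]
contact_force: [-0.0, -3.4, 3.1]
finger_gap: 21.2
grasp_force: 25.0
```

```bash
python3 c.py
```

```text
t 17.48 z 0.156 n 577 est [ 0.157  0.183  0.999 -0.007] sd [0.006 0.018 0.034 0.004] phi -0.064 cmd -0.062
t 17.53 z 0.164 n 560 est [ 0.165  0.183  0.998 -0.007] sd [0.005 0.018 0.034 0.004] phi -0.065 cmd -0.062
F [-0.6 -3.5  3.9] grip 25 21.4 [ 0.1  0.4 -0. ]
phi [-0.082 -0.102 -0.115 -0.129 -0.137] pred [0.251 0.179] ref [0.245 0.176]
[{"dx": 0.000, "dy": 0.003, "dz": -0.001, "twist": 0}, {"dx": 0.000, "dy": 0.006, "dz": -0.001, "twist": 0}, {"dx": 0.000, "dy": 0.008, "dz": -0.001, "twist": 0}, {"dx": 0.000, "dy": 0.010, "dz": -0.001, "twist": 0}, {"dx": 0.001, "dy": 0.011, "dz": -0.002, "twist": 0}]
```

Request:
arm_command:
  targets:
    - {"dx": 0, "dy": 0.003, "dz": -0.001, "twist": 0}
    - {"dx": 0, "dy": 0.006, "dz": -0.001, "twist": 0}
    - {"dx": 0, "dy": 0.008, "dz": -0.001, "twist": 0}
    - {"dx": 0, "dy": 0.01, "dz": -0.001, "twist": 0}
    - {"dx": 0.001, "dy": 0.011, "dz": -0.002, "twist": 0}

```text
t: 18.0
eef_pos: [484.1, -8.4, 300.3]
eef_rot: [-3.14, 0.098, -0.001]
contact_force: [-9.6, -0.4, 15.6]
finger_gap: 21.3
grasp_force: 25.0
```

```bash
python3 c.py
```

```text
t 18.00 z 0.242 n 375 est [ 0.243  0.16   0.988 -0.008] sd [0.007 0.022 0.031 0.004] phi -0.138 cmd -0.137
t 18.05 z 0.251 n 357 est [ 0.251  0.158  0.988 -0.008] sd [0.005 0.021 0.031 0.004] phi -0.139 cmd -0.137
F [-3.8 -2.1  8.8] grip 25 21.4 [-0.1  0.5  0.7]
phi [-0.115 -0.143 -0.163 -0.176 -0.19 ] pred [0.324 0.145] ref [0.329 0.143]
[{"dx": -0.001, "dy": -0.003, "dz": 0.001, "twist": 0}, {"dx": -0.000, "dy": 0.001, "dz": 0.000, "twist": 0}, {"dx": -0.000, "dy": 0.004, "dz": -0.000, "twist": 0}, {"dx": -0.000, "dy": 0.006, "dz": -0.000, "twist": 0}, {"dx": 0.000, "dy": 0.008, "dz": -0.001, "twist": 0}]
```

Request:
arm_command:
  targets:
    - {"dx": -0.001, "dy": -0.003, "dz": 0.001, "twist": 0}
    - {"dx": 0, "dy": 0.001, "dz": 0, "twist": 0}
    - {"dx": 0, "dy": 0.004, "dz": 0, "twist": 0}
    - {"dx": 0, "dy": 0.006, "dz": 0, "twist": 0}
    - {"dx": 0, "dy": 0.008, "dz": -0.001, "twist": 0}

```text
t: 18.52
eef_pos: [484.5, -0.6, 298.9]
eef_rot: [3.14, -0.098, 0.002]
contact_force: [3.8, -2.8, 8.4]
finger_gap: 21.0
grasp_force: 25.0
```

```bash
sed -i 's/^    print("F"/    cv2.imwrite("pics\/raw.png",im)\n&/' c.py; cp st.pkl st_b.pkl; python3 c.py; python3 - <<'E'
import cv2,numpy as np
b=cv2.imread("pics/raw.png").astype(int)
for B,g,r in((90,1.4,1.8),(60,1.3,1.5),(45,1.25,1.4)):
    m=((b[...,0]>B)&(b[...,0]>b[...,1]*g)&(b[...,0]>b[...,2]*r)).astype(np.uint8)
    m[:165]=0;m[350:]=0;m[:,:225]=0;m[:,380:]=0
    n,l,s,_=cv2.connectedComponentsWithStats(m);print(s[1:][np.argsort(-s[1:,4])[:3]])
E
```

```text
t 18.52 z 0.332 n 251 est [ 0.331  0.163  0.995 -0.007] sd [0.007 0.022 0.024 0.004] phi -0.191 cmd -0.190
t 18.57 z 0.330 n 252 est [ 0.334  0.149  0.99  -0.008] sd [0.005 0.021 0.024 0.004] phi -0.193 cmd -0.190
F [ 3.1 -3.   5.2] grip 25 21.4 [0.3 0.4 0.2]
phi [-0.231 -0.237 -0.238 -0.246 -0.246] pred [0.388 0.079] ref [0.388 0.084]
[{"dx": 0.000, "dy": 0.006, "dz": -0.001, "twist": 0}, {"dx": 0.000, "dy": 0.007, "dz": -0.001, "twist": 0}, {"dx": 0.001, "dy": 0.007, "dz": -0.001, "twist": 0}, {"dx": 0.001, "dy": 0.008, "dz": -0.002, "twist": 0}, {"dx": 0.001, "dy": 0.008, "dz": -0.002, "twist": 0}]
[[266 211  32  34 252]]
[[265 210  33  42 347]]
[[265 210  33  42 354]]
```

Request:
arm_command:
  targets:
    - {"dx": 0, "dy": 0.006, "dz": -0.001, "twist": 0}
    - {"dx": 0, "dy": 0.007, "dz": -0.001, "twist": 0}
    - {"dx": 0.001, "dy": 0.007, "dz": -0.001, "twist": 0}
    - {"dx": 0.001, "dy": 0.008, "dz": -0.002, "twist": 0}
    - {"dx": 0.001, "dy": 0.008, "dz": -0.002, "twist": 0}

```text
t: 19.03
eef_pos: [484.9, 7.7, 297.1]
eef_rot: [-3.139, 0.097, 0.0]
contact_force: [-3.7, -0.7, 7.7]
finger_gap: 21.3
grasp_force: 25.0
```

```bash
python3 c.py; cp pics/last.png pics/end1.png
```

```text
t 19.03 z 0.323 n 260 est [ 0.333 -0.054  0.936 -0.007] sd [0.005 0.018 0.02  0.004] phi -0.247 cmd -0.246
t 19.08 z 0.322 n 261 est [ 0.327 -0.075  0.932 -0.007] sd [0.004 0.018 0.021 0.003] phi -0.247 cmd -0.246
F [-5.1 -1.6  8.1] grip 25 21.0 [-0.3  0.3  0.4]
phi [-0.089  0.072 -0.002 -0.062 -0.109] pred [0.327 0.086] ref [0.416 0.025]
[{"dx": -0.002, "dy": -0.023, "dz": 0.004, "twist": 0}, {"dx": -0.003, "dy": -0.047, "dz": 0.004, "twist": 0}, {"dx": -0.003, "dy": -0.036, "dz": 0.005, "twist": 0}, {"dx": -0.002, "dy": -0.027, "dz": 0.005, "twist": 0}, {"dx": -0.002, "dy": -0.020, "dz": 0.004, "twist": 0}]
```

View pics/end1.png

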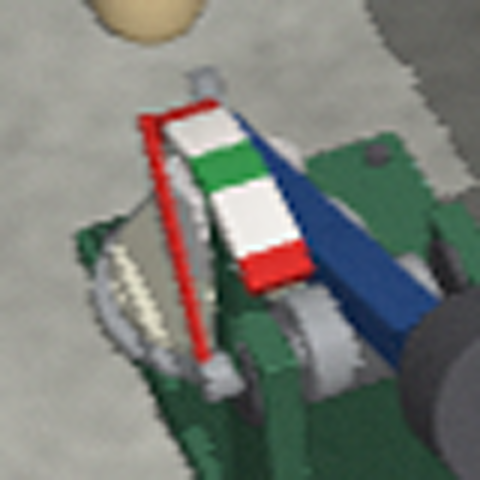

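The pointer, from crop (205,360) to tip (148,118), is now past the dial's red end. The dial and counterweight now hide part of the beam, so the beam measurement is biased. I'll use the pointer tip.

```bash
python3 - <<'E'
from h import *
import cv2
for p in(0,.25,.3,.35,.4):print(p,((proj('scene',world([616.924,-37.557,-.065],rot(p,112,140)))-[224.6,189.6])*6).round(1))
def tip(f):
    b=cv2.imread(f).astype(int);b=b[190:270,225:262] if b.shape[0]==480 and b.shape[1]==640 else cv2.resize(b.astype(np.uint8),(80,80),interpolation=cv2.INTER_AREA).astype(int)[:,:37]
    m=(b[...,2]>110)&(b[...,2]>1.8*b[...,1]);m[:, :20]=0
    v,u=np.nonzero(m)
    for r in range(v.min(),v.max()+1,4):
        k=v==r
        if k.any():print(r,u[k].min(),u[k].max(),end=' | ')
    print()
for f in("pics/mid.png","pics/raw.png"):tip(f)
E
```

```text
0 [181.4 174.6]
0.25 [155.9 135.3]
0.3 [151.3 129.5]
0.35 [146.8 124.3]
0.4 [142.5 119.9]
17 32 36 | 29 29 31 | 33 30 31 | 37 31 32 | 41 31 32 | 45 31 33 | 49 32 33 | 53 32 34 | 57 33 35 | 
17 32 35 | 21 23 26 | 25 24 26 | 29 25 27 | 33 26 28 | 37 27 29 | 41 28 30 | 45 29 31 | 49 30 31 | 53 31 32 | 57 32 33 |
```

```bash
cat >p.py <<'E'
from h import *
import cv2
ST=[616.924,-37.557,-.065]
def fit(b):
    b=b.astype(float)[190:270,225:262];w=np.clip(b[...,2]-1.6*b[...,1]-20,0,None)
    m=(w>0).astype(np.uint8);n,l,s,_=cv2.connectedComponentsWithStats(m);k=1+np.argmax(s[1:,3]);w=w*(l==k)
    t0=s[k,1];rows=np.arange(t0+8,54);u=np.arange(37);c=np.array([(w[r]*u).sum()/max(w[r].sum(),1e-6) for r in rows])
    return np.polyfit(rows,c,1)[0],t0
def mod(p):
    a=proj('scene',world(ST,rot(p,112,40)));b=proj('scene',world(ST,rot(p,112,130)));d=b-a;return d[0]/d[1]
g=np.linspace(-.5,.5,101);M=[mod(x) for x in g]
mid=np.zeros((480,640,3),np.uint8);mid[190:270,225:305]=cv2.resize(cv2.imread("pics/mid.png"),(80,80),interpolation=cv2.INTER_AREA)
k0=fit(mid)[0]-mod(-.011)
def ptr(im):
    s,t=fit(im);o=np.argsort(M);return float(np.interp(s-k0,np.array(M)[o],g[o]))
if __name__=="__main__":print("k0",k0,"raw",ptr(cv2.imread("pics/raw.png")),"slope/rad",(mod(.4)-mod(.3))/.1,fit(cv2.imread("pics/raw.png")))
E
python3 p.py
```

```text
k0 0.004008237611530796 raw 0.37466734556030235 slope/rad 0.2558290936897775 (np.float64(0.23658840579191318), np.int32(17))
```

The pointer gives ψ ≈ 0.375, which matches the model's prediction. I'll switch the measurement to the pointer, reset the estimate, and ease down.

```bash
python3 - <<'E'
import pickle,numpy as np
s=open("c.py").read()
s=s.replace('a,n=lineang(im);z=psi_of(a,D["off"])\n        T=','n=0;z=ptr(im)\n        T=').replace('-z)/.007','-z)/.018').replace("import env\n","import env\nfrom p import ptr\n",1)
open("c.py","w").write(s)
D=pickle.load(open("st.pkl","rb"));N=6000;r=np.random.default_rng(1)
D["P"]=np.array([r.normal(.378,.015,N).clip(-.4,.4),r.normal(.05,.05,N),r.normal(1,.03,N),r.normal(-.007,.004,N)])
D["cmd"]=D["cmd"]-np.array([-2,-20,4.]);D["kn"]=D["kn"][:1];print(D["kn"],D["t"],D["cmd"])
pickle.dump(D,open("st.pkl","wb"))
E
python3 c.py phi -.24 -.23 -.215 -.2 -.19
```

```text
[(19.1333, np.float64(-0.24565589639810767))] 19.0833 [485.165   7.278 296.646]
t 19.13 z 0.374 n 0 est [ 0.378  0.039  0.999 -0.007] sd [0.012 0.049 0.03  0.004] phi -0.247 cmd -0.246
t 19.18 z 0.373 n 0 est [ 0.377  0.031  0.999 -0.007] sd [0.01  0.047 0.031 0.004] phi -0.247 cmd -0.246
F [-5.2 -1.3  8. ] grip 25 21.4 [-0.3  0.3  0.5]
phi [-0.238 -0.231 -0.218 -0.197 -0.19 ] pred [0.385 0.024] ref [0.418 0.016]
[{"dx": -0.000, "dy": -0.001, "dz": 0.001, "twist": 0}, {"dx": -0.001, "dy": -0.002, "dz": 0.001, "twist": 0}, {"dx": -0.001, "dy": -0.004, "dz": 0.001, "twist": 0}, {"dx": -0.001, "dy": -0.007, "dz": 0.002, "twist": 0}, {"dx": -0.001, "dy": -0.008, "dz": 0.002, "twist": 0}]
```

Request:
arm_command:
  targets:
    - {"dx": 0, "dy": -0.001, "dz": 0.001, "twist": 0}
    - {"dx": -0.001, "dy": -0.002, "dz": 0.001, "twist": 0}
    - {"dx": -0.001, "dy": -0.004, "dz": 0.001, "twist": 0}
    - {"dx": -0.001, "dy": -0.007, "dz": 0.002, "twist": 0}
    - {"dx": -0.001, "dy": -0.008, "dz": 0.002, "twist": 0}

```text
t: 19.65
eef_pos: [484.2, -0.6, 298.9]
eef_rot: [-3.139, 0.097, -0.0]
contact_force: [0.3, 0.9, 6.5]
finger_gap: 21.7
grasp_force: 25.0
```

```bash
python3 c.py phi -.19 -.18 -.17 -.16 -.15
```

```text
t 19.65 z 0.353 n 0 est [ 0.363 -0.019  0.99  -0.007] sd [0.016 0.037 0.031 0.004] phi -0.191 cmd -0.190
t 19.70 z 0.349 n 0 est [ 0.356 -0.027  0.986 -0.008] sd [0.012 0.034 0.031 0.004] phi -0.190 cmd -0.190
F [0.9 0.5 4.8] grip 25 21.3 [ 0.  -0.   0.2]
phi [-0.19  -0.184 -0.169 -0.163 -0.15 ] pred [0.351 0.017] ref [0.42 0.  ]
[{"dx": 0.000, "dy": -0.000, "dz": 0.000, "twist": 0}, {"dx": -0.000, "dy": -0.001, "dz": 0.000, "twist": 0}, {"dx": -0.000, "dy": -0.003, "dz": 0.001, "twist": 0}, {"dx": -0.000, "dy": -0.004, "dz": 0.001, "twist": 0}, {"dx": -0.000, "dy": -0.006, "dz": 0.001, "twist": 0}]
```

Request:
arm_command:
  targets:
    - {"dx": 0, "dy": 0, "dz": 0, "twist": 0}
    - {"dx": 0, "dy": -0.001, "dz": 0, "twist": 0}
    - {"dx": 0, "dy": -0.003, "dz": 0.001, "twist": 0}
    - {"dx": 0, "dy": -0.004, "dz": 0.001, "twist": 0}
    - {"dx": 0, "dy": -0.006, "dz": 0.001, "twist": 0}

```text
t: 20.17
eef_pos: [483.9, -6.6, 299.7]
eef_rot: [-3.14, 0.098, 0.001]
contact_force: [-4.7, 1.1, 3.6]
finger_gap: 21.5
grasp_force: 25.0
```

```bash
python3 c.py go .42 2
```

```text
t 20.17 z 0.337 n 0 est [ 0.342 -0.001  0.98  -0.008] sd [0.016 0.036 0.027 0.004] phi -0.150 cmd -0.150
t 20.22 z 0.336 n 0 est [ 0.339  0.002  0.979 -0.008] sd [0.013 0.031 0.027 0.005] phi -0.148 cmd -0.150
F [-4.6  0.5  4.4] grip 25 21.7 [-0.3 -0.3  0. ]
phi [-0.184 -0.163 -0.156 -0.156 -0.15 ] pred [0.348 0.039] ref [0.345 0.034]
[{"dx": -0.000, "dy": 0.005, "dz": -0.001, "twist": 0}, {"dx": -0.000, "dy": 0.002, "dz": -0.000, "twist": 0}, {"dx": -0.000, "dy": 0.001, "dz": -0.000, "twist": 0}, {"dx": -0.000, "dy": 0.001, "dz": 0.000, "twist": 0}, {"dx": -0.000, "dy": 0.000, "dz": 0.000, "twist": 0}]
```

Request:
arm_command:
  targets:
    - {"dx": 0, "dy": 0.005, "dz": -0.001, "twist": 0}
    - {"dx": 0, "dy": 0.002, "dz": 0, "twist": 0}
    - {"dx": 0, "dy": 0.001, "dz": 0, "twist": 0}
    - {"dx": 0, "dy": 0.001, "dz": 0, "twist": 0}
    - {"dx": 0, "dy": 0, "dz": 0, "twist": 0}

```text
t: 20.68
eef_pos: [483.9, -6.6, 299.6]
eef_rot: [-3.14, 0.098, 0.001]
contact_force: [-6.8, 2.4, 3.5]
finger_gap: 21.2
grasp_force: 25.0
```

```bash
python3 c.py
```

```text
t 20.68 z 0.352 n 0 est [ 0.351  0.046  0.98  -0.007] sd [0.015 0.033 0.023 0.005] phi -0.150 cmd -0.150
t 20.73 z 0.351 n 0 est [ 0.352  0.049  0.979 -0.007] sd [0.012 0.03  0.023 0.005] phi -0.150 cmd -0.150
F [-5.9  2.8  2.3] grip 25 21.9 [-0.3 -0.  -0.1]
phi [-0.169 -0.176 -0.184 -0.184 -0.197] pred [0.382 0.071] ref [0.375 0.074]
[{"dx": -0.000, "dy": 0.003, "dz": -0.000, "twist": 0}, {"dx": -0.000, "dy": 0.004, "dz": -0.000, "twist": 0}, {"dx": -0.000, "dy": 0.005, "dz": -0.001, "twist": 0}, {"dx": 0.000, "dy": 0.005, "dz": -0.001, "twist": 0}, {"dx": 0.000, "dy": 0.007, "dz": -0.001, "twist": 0}]
```

Request:
arm_command:
  targets:
    - {"dx": 0, "dy": 0.003, "dz": 0, "twist": 0}
    - {"dx": 0, "dy": 0.004, "dz": 0, "twist": 0}
    - {"dx": 0, "dy": 0.005, "dz": -0.001, "twist": 0}
    - {"dx": 0, "dy": 0.005, "dz": -0.001, "twist": 0}
    - {"dx": 0, "dy": 0.007, "dz": -0.001, "twist": 0}

```text
t: 21.2
eef_pos: [484.3, -0.2, 298.5]
eef_rot: [3.139, -0.099, 0.0]
contact_force: [0.6, -5.0, -4.2]
finger_gap: 21.2
grasp_force: 25.0
```

```bash
python3 c.py
```

```text
t 21.20 z 0.386 n 0 est [ 0.386  0.045  0.984 -0.007] sd [0.014 0.039 0.022 0.005] phi -0.194 cmd -0.197
t 21.25 z 0.386 n 0 est [ 0.389  0.042  0.984 -0.007] sd [0.011 0.038 0.022 0.005] phi -0.196 cmd -0.197
F [-1.1 -5.1 -0.7] grip 25 21.1 [ 0.1 -0.1 -0.2]
phi [-0.19  -0.21  -0.224 -0.169 -0.177] pred [0.4 0. ] ref [0.41  0.047]
[{"dx": 0.000, "dy": -0.001, "dz": 0.000, "twist": 0}, {"dx": 0.000, "dy": 0.002, "dz": -0.000, "twist": 0}, {"dx": 0.000, "dy": 0.004, "dz": -0.001, "twist": 0}, {"dx": -0.000, "dy": -0.004, "dz": 0.001, "twist": 0}, {"dx": -0.000, "dy": -0.003, "dz": 0.000, "twist": 0}]
```

Request:
arm_command:
  targets:
    - {"dx": 0, "dy": 0, "dz": 0, "twist": 0}
    - {"dx": 0, "dy": 0, "dz": 0, "twist": 0}
    - {"dx": 0, "dy": -0.001, "dz": 0, "twist": 0}
    - {"dx": 0, "dy": -0.002, "dz": 0, "twist": 0}
    - {"dx": 0, "dy": -0.003, "dz": 0, "twist": 0}

```text
t: 21.72
eef_pos: [484.2, -2.6, 299.0]
eef_rot: [-3.139, 0.098, -0.001]
contact_force: [-1.9, -1.3, 3.1]
finger_gap: 21.3
grasp_force: 25.0
```

```bash
python3 c.py phi -.17 -.16 -.145 -.13 -.115; cp pics/raw.png pics/raw2.png; python3 -c "
from p import *
print(fit(cv2.imread('pics/raw2.png')))"
```

```text
t 21.72 z 0.385 n 0 est [ 0.397  0.006  0.984 -0.007] sd [0.007 0.016 0.023 0.005] phi -0.178 cmd -0.177
t 21.77 z 0.383 n 0 est [ 0.396  0.009  0.983 -0.007] sd [0.007 0.016 0.024 0.005] phi -0.177 cmd -0.177
F [-2.1 -1.3  2. ] grip 25 21.2 [0.  0.  0.4]
phi [-0.169 -0.163 -0.143 -0.129 -0.115] pred [0.4 0. ] ref [0.42 0.  ]
[{"dx": -0.000, "dy": -0.001, "dz": 0.001, "twist": 0}, {"dx": -0.000, "dy": -0.002, "dz": 0.001, "twist": 0}, {"dx": -0.000, "dy": -0.005, "dz": 0.001, "twist": 0}, {"dx": -0.001, "dy": -0.007, "dz": 0.002, "twist": 0}, {"dx": -0.001, "dy": -0.009, "dz": 0.002, "twist": 0}]
(np.float64(0.23868869294410391), np.int32(17))
```

Request:
arm_command:
  targets:
    - {"dx": 0, "dy": -0.001, "dz": 0.001, "twist": 0}
    - {"dx": 0, "dy": -0.002, "dz": 0.001, "twist": 0}
    - {"dx": 0, "dy": -0.005, "dz": 0.001, "twist": 0}
    - {"dx": -0.001, "dy": -0.007, "dz": 0.002, "twist": 0}
    - {"dx": -0.001, "dy": -0.009, "dz": 0.002, "twist": 0}

```text
t: 22.23
eef_pos: [483.5, -11.9, 300.5]
eef_rot: [-3.14, 0.098, -0.001]
contact_force: [2.4, 1.0, -2.4]
finger_gap: 21.2
grasp_force: 25.0
```

```bash
python3 c.py phi -.1 -.08 -.06 -.04 -.02
```

```text
t 22.23 z 0.385 n 0 est [ 0.399  0.005  0.982 -0.007] sd [0.004 0.019 0.025 0.005] phi -0.115 cmd -0.115
t 22.28 z 0.386 n 0 est [ 0.399  0.01   0.982 -0.007] sd [0.003 0.021 0.025 0.005] phi -0.113 cmd -0.115
F [ 4.3 -0.3 -4.8] grip 25 21.3 [ 0.3 -0.4 -0.2]
phi [-0.102 -0.082 -0.062 -0.042 -0.022] pred [0.4 0. ] ref [0.42 0.  ]
[{"dx": 0.000, "dy": -0.002, "dz": 0.000, "twist": 0}, {"dx": -0.000, "dy": -0.005, "dz": 0.000, "twist": 0}, {"dx": -0.000, "dy": -0.008, "dz": 0.001, "twist": 0}, {"dx": -0.000, "dy": -0.011, "dz": 0.001, "twist": 0}, {"dx": -0.001, "dy": -0.014, "dz": 0.001, "twist": 0}]
```

Landed: ψ didn't change while the lever eased. Next I relax the lever to neutral (φ = 0.4).

Request:
arm_command:
  targets:
    - {"dx": 0, "dy": -0.002, "dz": 0, "twist": 0}
    - {"dx": 0, "dy": -0.005, "dz": 0, "twist": 0}
    - {"dx": 0, "dy": -0.008, "dz": 0.001, "twist": 0}
    - {"dx": 0, "dy": -0.011, "dz": 0.001, "twist": 0}
    - {"dx": -0.001, "dy": -0.014, "dz": 0.001, "twist": 0}

```text
t: 22.75
eef_pos: [482.4, -26.0, 302.0]
eef_rot: [-3.14, 0.098, -0.002]
contact_force: [8.7, 1.0, 2.3]
finger_gap: 21.5
grasp_force: 25.0
```

```bash
python3 c.py phi .02 .06 .1 .15 .2
```

```text
t 22.75 z 0.386 n 0 est [ 0.4   -0.     0.982 -0.007] sd [0.001 0.004 0.026 0.006] phi -0.020 cmd -0.022
t 22.80 z 0.385 n 0 est [ 0.4    0.006  0.982 -0.007] sd [0.001 0.014 0.027 0.006] phi -0.017 cmd -0.022
F [ 3.5 -0.4 -0.3] grip 25 21.5 [ 0.3 -0.7  0.5]
phi [0.018 0.058 0.099 0.152 0.2  ] pred [0.4 0. ] ref [0.42 0.  ]
[{"dx": 0.000, "dy": -0.006, "dz": -0.000, "twist": 0}, {"dx": -0.000, "dy": -0.012, "dz": -0.000, "twist": 0}, {"dx": -0.001, "dy": -0.018, "dz": -0.001, "twist": 0}, {"dx": -0.001, "dy": -0.026, "dz": -0.002, "twist": 0}, {"dx": -0.002, "dy": -0.033, "dz": -0.003, "twist": 0}]
```

Request:
arm_command:
  targets:
    - {"dx": 0, "dy": -0.006, "dz": 0, "twist": 0}
    - {"dx": 0, "dy": -0.012, "dz": 0, "twist": 0}
    - {"dx": -0.001, "dy": -0.018, "dz": -0.001, "twist": 0}
    - {"dx": -0.001, "dy": -0.026, "dz": -0.002, "twist": 0}
    - {"dx": -0.002, "dy": -0.033, "dz": -0.003, "twist": 0}

```text
t: 23.27
eef_pos: [480.2, -59.6, 298.5]
eef_rot: [-3.14, 0.098, -0.0]
contact_force: [4.0, 2.0, 1.5]
finger_gap: 21.2
grasp_force: 25.0
```

```bash
python3 c.py phi .25 .3 .34 .38 .4
```

```text
t 23.27 z 0.386 n 0 est [ 0.4    0.     0.982 -0.007] sd [0.001 0.004 0.027 0.006] phi 0.205 cmd 0.200
t 23.32 z 0.386 n 0 est [ 0.4    0.002  0.982 -0.007] sd [0.001 0.012 0.028 0.006] phi 0.211 cmd 0.200
F [-0.8 -0.2  2.6] grip 25 21.3 [-0.1 -1.7 -0.3]
phi [0.248 0.303 0.339 0.381 0.403] pred [0.4 0. ] ref [0.42 0.  ]
[{"dx": -0.000, "dy": -0.007, "dz": -0.002, "twist": 0}, {"dx": -0.001, "dy": -0.015, "dz": -0.004, "twist": 0}, {"dx": -0.001, "dy": -0.020, "dz": -0.006, "twist": 0}, {"dx": -0.001, "dy": -0.026, "dz": -0.008, "twist": 0}, {"dx": -0.002, "dy": -0.029, "dz": -0.009, "twist": 0}]
```

Request:
arm_command:
  targets:
    - {"dx": 0, "dy": -0.007, "dz": -0.002, "twist": 0}
    - {"dx": -0.001, "dy": -0.015, "dz": -0.004, "twist": 0}
    - {"dx": -0.001, "dy": -0.02, "dz": -0.006, "twist": 0}
    - {"dx": -0.001, "dy": -0.026, "dz": -0.008, "twist": 0}
    - {"dx": -0.002, "dy": -0.029, "dz": -0.009, "twist": 0}

```text
t: 23.78
eef_pos: [478.3, -88.3, 289.1]
eef_rot: [-3.14, 0.098, -0.0]
contact_force: [7.1, 3.0, -1.1]
finger_gap: 21.6
grasp_force: 25.0
```

Request:
arm_command:
  targets:
    - {"dx": 0, "dy": 0, "dz": 0, "twist": 0}
    - {"dx": 0, "dy": 0, "dz": 0, "twist": 0}
    - {"dx": 0, "dy": 0, "dz": 0, "twist": 0}

```text
t: 24.03
eef_pos: [478.4, -87.6, 289.5]
eef_rot: [-3.14, 0.098, -0.0]
contact_force: [4.1, 1.5, -1.8]
finger_gap: 21.2
grasp_force: 25.0
```

Request:
arm_command:
  targets:
    - {"dx": 0, "dy": 0, "dz": 0, "twist": 0}
    - {"dx": 0, "dy": 0, "dz": 0, "twist": 0}
    - {"dx": 0, "dy": 0, "dz": 0, "twist": 0}
    - {"dx": 0, "dy": 0, "dz": 0, "twist": 0}
    - {"dx": 0, "dy": 0, "dz": 0, "twist": 0}
  claw: -1

```text
t: 24.45
eef_pos: [478.1, -87.7, 289.7]
eef_rot: [3.14, -0.098, -0.0]
contact_force: [0.2, 0.0, 0.0]
finger_gap: 50.2
grasp_force: 0.0
```

Request:
arm_command:
  targets:
    - {"dx": 0, "dy": 0, "dz": 0, "twist": 0}
    - {"dx": 0, "dy": 0, "dz": 0, "twist": 0}
    - {"dx": 0, "dy": 0, "dz": 0, "twist": 0}
    - {"dx": 0, "dy": 0, "dz": 0, "twist": 0}
    - {"dx": 0, "dy": 0, "dz": 0, "twist": 0}

```text
t: 24.87
eef_pos: [478.2, -87.7, 289.6]
eef_rot: [-3.14, 0.098, -0.0]
contact_force: [-0.2, 0.2, -0.1]
finger_gap: 83.4
grasp_force: 0.0
```

Request:
arm_command:
  targets:
    - {"dx": 0, "dy": 0, "dz": 0.015, "twist": 0}
    - {"dx": 0, "dy": 0, "dz": 0.04, "twist": 0}
    - {"dx": 0, "dy": 0, "dz": 0.07, "twist": 0}
    - {"dx": 0, "dy": 0, "dz": 0.1, "twist": 0}
    - {"dx": 0, "dy": 0, "dz": 0.12, "twist": 0}

```text
t: 25.28
eef_pos: [478.1, -87.7, 412.5]
eef_rot: [3.14, -0.098, 0.003]
contact_force: [-0.3, 0.6, 0.6]
finger_gap: 92.9
grasp_force: 0.0
```

Request:
arm_command:
  targets:
    - {"dx": 0, "dy": 0, "dz": 0.01, "twist": 0}
    - {"dx": 0, "dy": 0, "dz": 0.01, "twist": 0}
    - {"dx": 0, "dy": 0, "dz": 0.01, "twist": 0}

```text
t: 25.53
eef_pos: [478.3, -87.7, 418.7]
eef_rot: [-3.14, 0.098, 0.001]
contact_force: [-0.0, 0.2, -0.4]
finger_gap: 93.2
grasp_force: 0.0
```

```bash
python3 - <<'E'
from bench import env
import cv2
from p import ptr
a=env.get_image("scene")["image"];print(ptr(a),env.read_state()["t"],env.read_state()["contact_force"])
cv2.imwrite("pics/fin.png",cv2.resize(a[130:370,200:470],None,fx=2.4,fy=2.4,interpolation=cv2.INTER_CUBIC))
E
```

```text
0.38428938887076125 25.5833 [ 0.06993998  0.394877   -0.93489754]
```

View pics/fin.png

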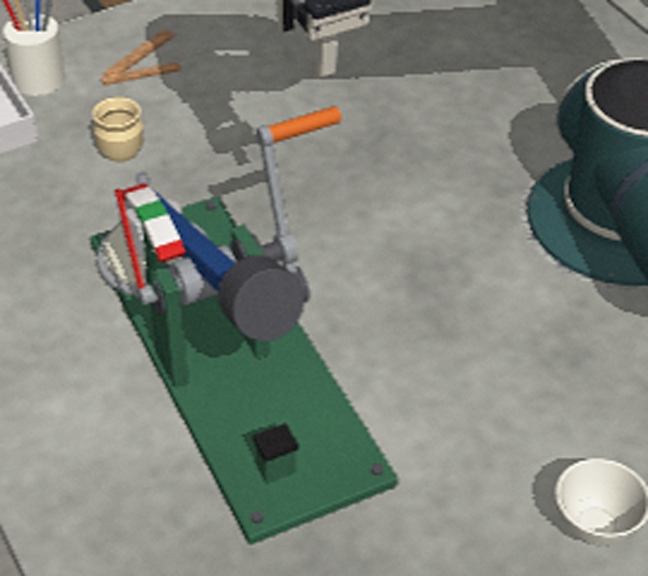

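The arm is on its front rest, with the counterweight up at (262,298) and the pointer at the dial's front end (118,190). The lever is free at (305,122), the gripper is clear above it, and the pot and bowl in view are in place. I'm handing the job in.

```bash
python3 -c "
from bench import env
print(env.job_done())"
```

```text
the job is handed in; nothing more can be done
None
```

I lifted the forming arm off its back rest with the lever, held it nearly still in the green for over 6 s, eased it onto the front rest (estimated under 0.1 rad/s at contact; one brief drift back just before landing), let go of the lever, and handed the job in at about 25.6 s.

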